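Fit a jack roller on its stub axle and snap the retaining clip home

TASK

The trolley jack's stub axle stands upright in the vice: slide the loose roller down over it, then push the horseshoe clip sideways into the groove under the axle's head, pressing the sprung roller down to clear the groove, until it snaps fully home, and let go. Find the groove by feel and do not force anything: the clip must never press on the roller with more than 20 N or on the axle with more than 25 N. Leave the socket, the tin and the mallet alone.

Things in the scene. Friction and masses are not known exactly. Their poses are not given: they have to be found in the camera images.
- vise: Grey machine vice fixed to the bench, bed 180 x 100 mm (150 over its lugs), jaw tops 70 mm up; screw and T-handle stick out 38 mm along its -x. Origin on the bench under the axle's centre line, z up. A bright stub axle is clamped upright in the jaws, by hand, so its height is not measured: its shoulder, a collar 32 mm wide, is 88 to 94 mm above the bench.
- axle_line (a point): Point on the axle's centre line at the height of the jaw tops, 70 mm above the bench; z up along the axle. From the shoulder upwards the axle is: a 20 mm pin, 29.5 mm tall; the groove, 5.5 mm tall with a 14 mm core; the head, 20 mm wide and 8 mm tall, its top 3 mm tapered. On the shoulder lies a wave spring, 29 mm wide.
- roller: Black plastic jack roller with a bronze bush, lying flat on the bench: 60 mm in diameter, 30 mm tall, flat faces, bore 21.5 mm, about 0.15 kg. Origin at the centre of its underside, z up along the bore; both ends are alike.
- roller_top (a point): Centre of the roller's top face. On the axle the wave spring holds the roller 2.5 to 11.5 mm above the shoulder (differs from axle to axle), too high for the clip. About 1 N starts to press it down, then 0.75 N per mm, until it stands hard on the shoulder (at most 10 N). Then this face is 0.5 mm above the groove's lower edge; the clip passes under the head within 1 mm of that.
- clip: Horseshoe spring clip of bright steel, 4 mm thick, about 47 g, lying flat with its tab up. Origin on its underside at the centre of its seat (where the axle's core ends up), z up, +x towards its open mouth. 29 mm wide; back plate from x = -26 to -7.3 mm (back of the seat), two sprung arms, 15 mm apart inside, on to x = 10.3 mm. Its faces are greased and slide easily.
- clip_tab (a point): Middle of the top edge of the flat tab that rises from the rear of the clip's plate: 24 mm wide along the clip's y, 5 mm thick, from the plate to 30 mm above the clip's underside, at x = -23.5 mm of the clip. The place to grip (across the 24 mm) and to push.
- clip_mouth (a point): Middle of the clip's mouth, at x = 6.8 mm of the clip, where knuckles of 3.2 mm radius on the arms narrow it to 9 mm. With its origin over 18 mm short of the axle's centre line the clip clears the head. Pushed along its +x, the knuckles meet the core 13 mm short; 6 to 12 N spreads the arms; past 6 mm short it snaps in and stops with its origin on the centre line.
- socket: Bystander: black impact socket standing on the bench, 46 mm in diameter, 70 mm tall. Origin at the centre of its underside.
- tin: Bystander: bare metal tin with a flat lid, 72 mm in diameter, 55 mm tall. Origin at the centre of its underside.
- mallet: Bystander: rubber mallet lying down, head 56 mm in diameter and 85 mm long, wooden handle 24 mm thick reaching 255 mm along its own -x. Origin under the middle of the head.

How it is judged:
By the outcome, as a careful person would: the job done as asked, in the order asked, and still so for the second after the job is handed in, with the robot touching nothing.
It also fails if it takes over 72 s, if anything falls off the work surface, if the arm or the gripper's body presses on something with over 40 N, if the wrist force passes 120 N, or if a joint passes its speed limit or range.

ROBOT

A 7-joint arm with a two-finger parallel gripper is mounted at the origin on the work surface. World frame = base frame: x ahead of the robot, y to its left, z up, the work surface at z = 0. Lengths are in m, angles in rad, forces in N, time in s.
With the tool pointing down it reaches from about 0.4 to 0.9 m from the base axis. Payload 5.5 kg.
Tool frame: the origin (TCP) lies midway between the tips of the shut fingers; the grasp point (between the pads) lies 19 mm behind it; x points along the fingers, z is the direction in which the jaws open and shut, and the axes are right-handed (so a half turn about x gives the same grasp; the last joint's range is limited). The gripper opens to 92 mm and grips with 3 to 60 N. Pads are 19 mm wide; open, the fingers measure 130 mm over their backs; the gripper's body (75 mm by 190 mm) begins 47 mm behind the grasp point.
Start: joints at [-0.93, 0.501, -0.427, 1.55, 0.221, 1.138, -0.21], TCP at [0.24, 0.604, 0.206] pointing down, gripper open.
Joint ranges: [-2.88, 2.88], [-0.31, 2.03], [-1.54, 1.56], [0.2, 2.42], [-1.41, 4.55], [0.19, 2.02], [-2.57, 2.57]. Speed limits (rad/s): [2.57, 2.57, 3.14, 3.14, 3.14, 3.14, 3.14].

INTERFACE

Orientations are given as a 3x3 rotation matrix whose columns are the frame's x, y, z axes.
In Python, from workcell import sensors, viewer, ticket gives the robot as it stands.
- The arm moves only by the tool carry_out, never from a script. Its argument "moves" is one flat list of numbers, 7 for each row, row after row: the shift along the tool's x, y, z in mm, then the turn, a rotation vector about the tool's x, y, z in degrees, then the finger opening in mm, from 0 to 91.8. In form: [tx, ty, tz, ax, ay, az, grip, tx, ty, tz, ax, ay, az, grip, ...]. A call has 1 to 20 rows; each row is the pose to reach, as a shift and turn from the pose commanded when the call began, along the tool's axes at that moment; what a row does not reach only later rows make up. A row lasts 1/8 s, in which the tool goes at most 62.5 mm and 10.7 degrees, less where a joint would pass 70% of its speed; a pose out of reach is approached as far as the arm can. A call with a gripper value outside its range is refused whole. The fingers move at their own pace and stop on an object; "grip_force" is the grip in N (left out, the last holds). Time passes only in rows, so rows that repeat a pose let the fingers close. It gives the time, the measured TCP pose, the force and the opening at its end, in the units of the state.
- sensors.state(): the state, without advancing time (a new reading comes with each control period).
- viewer.capture(name): name is "side" or "top" or "wrist"; returns a dict with "image" (420x560x3 uint8, blue, green, red), "depth" (420x560 float32, m along the optical axis (not along the pixel's ray), 0 where there is no reading), "fx", "fy", "cx", "cy" (pixels), "world_from_camera" (4x4, takes a point from camera to world coordinates). Camera axes: x right, y up, looking along -z (the intrinsics and any distortion apply to the point x, -y, -z); pixel columns grow to the right and rows downward; lengths in m; the calibration is good to about 2 mm. A picture is of the moment at which its call begins.
- ticket.finish_job(): hands the job in, once; it reports no verdict.
The state is a dict: "time": time; "q": joint angles; "qvel": joint speeds; "tau": joint torques, N m; "eef_pos": TCP position; "ee_rot": TCP orientation; "contact_force": force on the tool from outside, world axes, zero at the start; "wrist_torque": the same for the moment, N m; "width": opening from 0.0 (shut) to 1.0 (fully open).
Only numpy, scipy, OpenCV 4.12 (cv2) and the standard library are available. Lean on these libraries where they do the work, as an engineer would, in place of code of your own. Each camera call takes 0.05 s, during which the arm holds its last target.

## Working session

There is one attempt and no reset: what is moved stays moved. The work goes in short steps, Python scripts to look and compute and a tool call to move; the robot and the scene stay as the last step left them, time stands still between calls to the robot, and variables do not carry over. Pictures are saved under pics/ and viewed, and the job is handed in when it is done.

Besides the shell and the picture viewer there is one more tool, called after ">>>" as name(argument=value, ...) on one line, values as JSON. carry_out: Moves the arm, as the interface text tells. Its arguments: {"type":"object","properties":{"moves":{"type":"array"},"grip_force":{"type":"number"}},"required":["moves"]}

```bash
mkdir -p pics; ls; cat > h.py <<'E'
import numpy as np, cv2
from workcell import sensors, viewer, ticket
def cap(n,tag):
    d=viewer.capture(n); cv2.imwrite(f'pics/{tag}.png',d['image']); np.savez(f'pics/{tag}.npz',**d); return d
def load(tag): return np.load(f'pics/{tag}.npz',allow_pickle=True)
def pt(d,u,v,z=None):
    "pixel-> world by depth (z None) or by plane z"
    T=d['world_from_camera']; r=np.array([(u-d['cx'])/d['fx'],-(v-d['cy'])/d['fy'],-1.0])
    if z is None:
        s=d['depth'][int(round(v)),int(round(u))]
    else:
        R=T[:3,:3]@r; s=(z-T[2,3])/R[2]
    return T[:3,:3]@(r*s)+T[:3,3]
def proj(d,p):
    T=d['world_from_camera']; c=T[:3,:3].T@(np.asarray(p)-T[:3,3])
    return d['cx']+d['fx']*c[0]/-c[2], d['cy']-d['fy']*c[1]/-c[2]
def crop(tag,u0,v0,u1,v1,k,out):
    im=cv2.imread(f'pics/{tag}.png')[v0:v1,u0:u1]; cv2.imwrite(f'pics/{out}.png',cv2.resize(im,None,fx=k,fy=k,interpolation=cv2.INTER_CUBIC))
def st():
    s=sensors.state(); print('t',round(s['time'],3),'pos',np.round(s['eef_pos'],4),'F',np.round(s['contact_force'],2),'M',np.round(s['wrist_torque'],2),'w',np.round(s['width'],3)); print(np.round(s['ee_rot'],4).tolist(), np.round(s['q'],3)); return s
E
python3 - <<'E'
from h import *
st()
for n in('side','top','wrist'):
    d=cap(n,n+'0'); print(n,{k:v for k,v in d.items() if k not in('image','depth','world_from_camera')}); print(np.round(d['world_from_camera'],3).tolist())
E
```

```text
pics
t 0.0 pos [0.2395 0.6034 0.2049] F [ 0.07  0.87 -0.28] M [-0.06 -0.03  0.01] w 1.001
[[-0.0007, -0.9295, 0.3688], [-0.0018, 0.3688, 0.9295], [-1.0, 0.0, -0.0019]] [-0.93   0.502 -0.427  1.551  0.221  1.138 -0.21 ]
side {'fx': 399.43670522270855, 'fy': 399.43670522270855, 'cx': 287.8966819156774, 'cy': 203.8657473564328}
[[0.756, 0.373, -0.538, 0.137], [-0.655, 0.408, -0.636, -0.563], [-0.018, 0.833, 0.553, 0.543], [0.0, 0.0, 0.0, 1.0]]
top {'fx': 506.00120678053634, 'fy': 506.00120678053634, 'cx': 288.89653631899535, 'cy': 208.7421442132468}
[[0.015, 0.998, -0.06, 0.537], [-1.0, 0.015, 0.008, -0.014], [0.009, 0.059, 0.998, 1.148], [0.0, 0.0, 0.0, 1.0]]
wrist {'fx': 321.6429041179236, 'fy': 321.6429041179236, 'cx': 283.70982530756874, 'cy': 209.69609988058662}
[[0.369, -0.891, -0.264, 0.166], [0.929, 0.353, 0.107, 0.631], [-0.002, -0.285, 0.959, 0.383], [0.0, 0.0, 0.0, 1.0]]
```

View pics/side0.png

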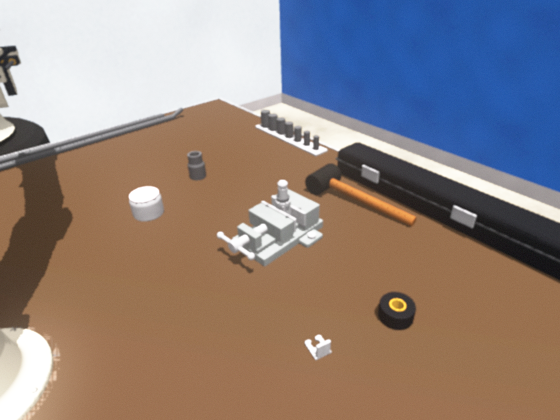

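View pics/top0.png

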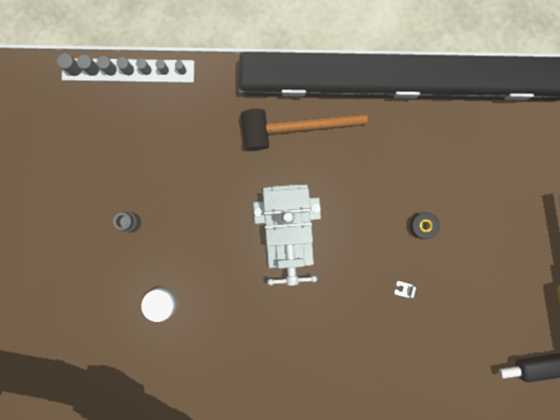

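View pics/wrist0.png

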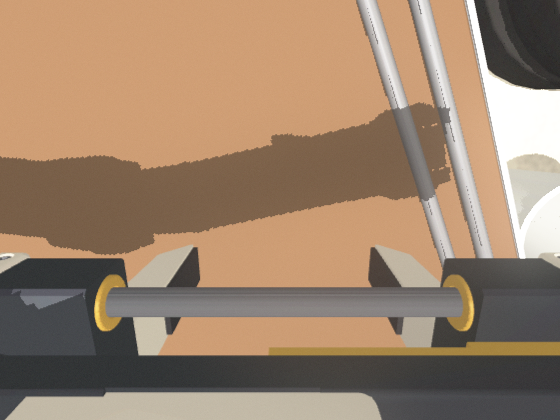

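Side: roller about (397,310), clip (318,347), axle head (283,185). Top: axle (288,216), roller (426,225), clip (405,290), with the mallet, tin and socket well away from all three. Next I'll enlarge these areas.

```bash
python3 - <<'E'
from h import *
crop('top0',240,175,340,295,5,'c_top_vise'); crop('top0',380,200,460,310,5,'c_top_rc')
crop('side0',210,160,340,270,5,'c_side_vise'); crop('side0',295,280,425,370,6,'c_side_rc')
E
```

```text
(no output)
```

View pics/c_top_vise.png

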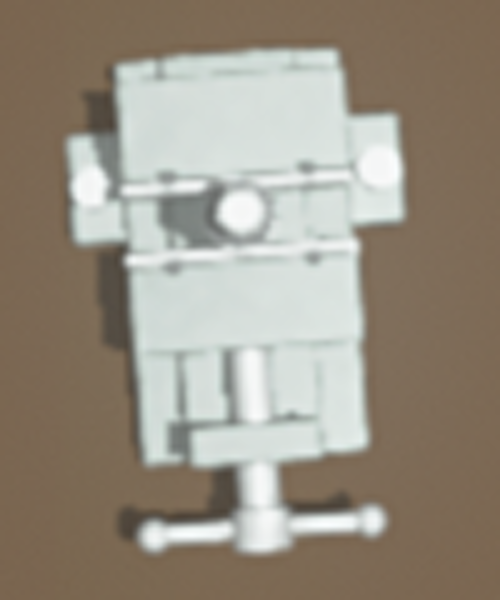

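View pics/c_top_rc.png

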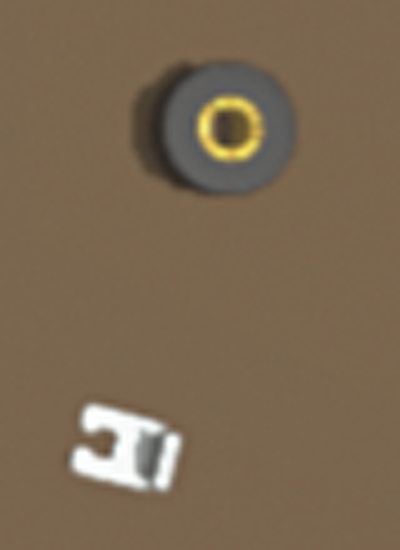

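View pics/c_side_vise.png

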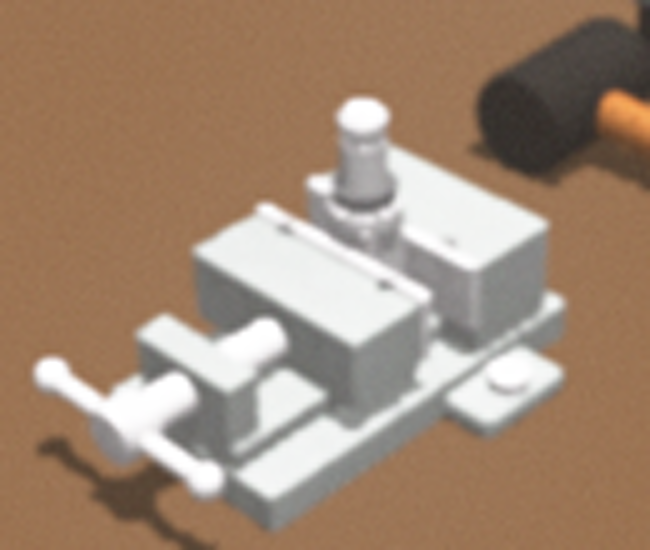

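View pics/c_side_rc.png

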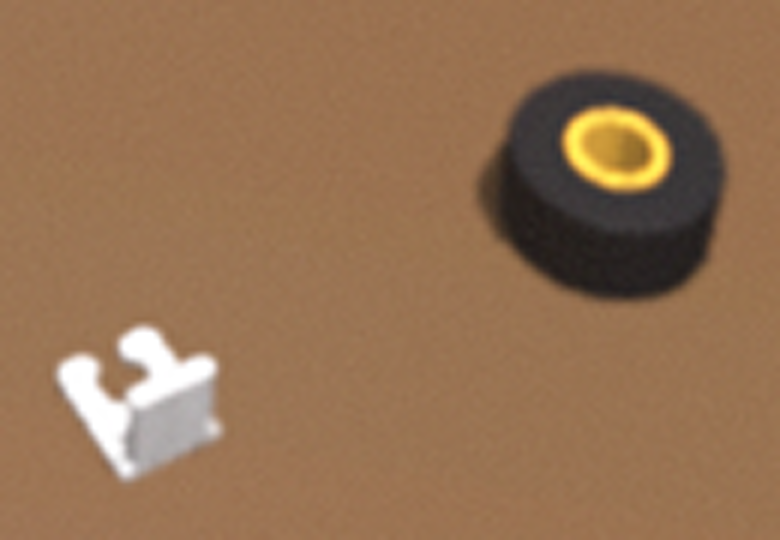

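Top crop (5x): head top (242,208), roller bush (230,127), clip tab top edge (168,461), knuckles (97,417) and (88,465). Side crop: head top (363,112), bush (617,148), tab top edge (172,378). I'll triangulate from these.

```bash
cat >> h.py <<'E'
def ray(d,u,v):
    T=d['world_from_camera']; r=T[:3,:3]@np.array([(u-d['cx'])/d['fx'],-(v-d['cy'])/d['fy'],-1.0]); return T[:3,3],r/np.linalg.norm(r)
def tri(*obs):
    A=np.zeros((3,3));b=np.zeros(3);L=[]
    for d,u,v in obs:
        o,r=ray(d,u,v); P=np.eye(3)-np.outer(r,r); A+=P; b+=P@o; L.append((o,P))
    x=np.linalg.solve(A,b); return x,[1e3*np.linalg.norm(P@(x-o)) for o,P in L]
def un(x,y,u0,v0,k): return (x+.5)/k-.5+u0,(y+.5)/k-.5+v0
E
python3 - <<'E'
from h import *
t=load('top0');s=load('side0')
for n,a,b in [('head',un(242,208,240,175,5),un(363,112,210,160,5)),('roller',un(230,127,380,200,5),un(617,148,295,280,6)),('tab',un(168,461,380,200,5),un(172,378,295,280,6))]:
    print(n,*tri((t,*a),(s,*b)), 'depth',pt(t,*a),pt(s,*b))
def tp(x,y,z,o=(380,200)): return pt(t,*un(x,y,*o,5),z)
# clip
k1,k2=tp(97,417,.004),tp(88,465,.004); print('knk',k1,k2, 'mid',(k1+k2)/2)
print('bodyends tab', tp(178,435,.03),tp(160,488,.03), tp(168,461,.03))
# vise orientation: jaw edges top
for p in [(123,190),(350,177),(125,263),(357,246)]: print('jaw',tp(*p,.07,(240,175)))
for p in [(118,68),(340,52)]: print('bed',tp(*p,.07,(240,175)))
print('vice T',tp(153,535,.04,(240,175)),tp(372,521,.04,(240,175)))
E
```

```text
head [ 0.58234507 -0.02078391  0.13068427] [np.float64(0.0838176679207364), np.float64(0.08381766792070039)] depth [ 0.58238817 -0.02083202  0.13119754] [ 0.58150931 -0.02167046  0.13139358]
roller [ 0.57208115 -0.32668     0.03050066] [np.float64(0.20563272987850212), np.float64(0.20563272987839082)] depth [ 0.57284125 -0.33448815  0.00200614] [ 0.5836145  -0.32063878  0.01712551]
tab [ 0.42504344 -0.29879166  0.03169921] [np.float64(0.17656809820713465), np.float64(0.17656809820719022)] depth [ 0.42492926 -0.29862823  0.03187465] [ 0.42615778 -0.29800631  0.02997402]
knk [ 0.44135389 -0.27370923  0.004     ] [ 0.41986402 -0.26968808  0.004     ] mid [ 0.43060895 -0.27169865  0.004     ]
bodyends tab [ 0.43614791 -0.30351603  0.03      ] [ 0.41292592 -0.2955829   0.03      ] [ 0.42474145 -0.29910636  0.03      ]
jaw [0.59205951 0.02962584 0.07      ]
jaw [ 0.59907109 -0.06718373  0.07      ]
jaw [0.56094465 0.02823266 0.07      ]
jaw [ 0.56964583 -0.07052562  0.07      ]
bed [0.64428666 0.03267361 0.07      ]
bed [ 0.65263565 -0.06225112  0.07      ]
vice T [0.44353352 0.01517597 0.04      ] [ 0.45089779 -0.08006361  0.04      ]
```

```bash
cat >> h.py <<'E'
from scipy.spatial.transform import Rotation as Ro
def Rdown(yaw):
    c,s=np.cos(np.radians(yaw)),np.sin(np.radians(yaw)); return np.array([[0,-s,c],[0,c,s],[-1,0,0.]])
def rel(p,yaw=None,s=None):
    s=s or sensors.state(); R=np.array(s['ee_rot']); t=R.T@(np.asarray(p)-s['eef_pos'])*1e3
    Rt=Rdown(yaw) if yaw is not None else R
    return np.round(t,1), np.round(np.degrees(Ro.from_matrix(R.T@Rt).as_rotvec()),2)
E
python3 - <<'E'
from h import *
print(rel([.5,.2,.25],-12),rel([.50,-.30,.25],-12))
w=load('wrist0');s=sensors.state();R=np.array(s['ee_rot']);T=w['world_from_camera']
print('cam in tool',R.T@(T[:3,3]-s['eef_pos']),(R.T@T[:3,:3]).round(3).tolist(),'tcp px',proj(w,s['eef_pos']))
E
```

```text
(array([ -44.5, -390.9, -279.2]), array([ 8.036e+01, -7.000e-02,  6.000e-02])) (array([ -43.8, -575.3, -744. ]), array([ 8.036e+01, -7.000e-02,  6.000e-02]))
cam in tool [-0.17767538  0.07799625 -0.00215231] [[0.0, 0.285, -0.959], [-0.0, 0.959, 0.285], [1.0, 0.0, 0.0]] tcp px (np.float64(287.4176278250887), np.float64(250.03559871026042))
```

>>> carry_out(moves=[-44,-390,-279,45,0,0,91.8,-44,-390,-279,45,0,0,91.8,-44,-390,-279,45,0,0,91.8,-44,-390,-279,50,0,0,91.8,-44,-390,-279,60,0,0,91.8,-44,-390,-279,65,0,0,91.8,-44,-420,-350,70,0,0,91.8,-44,-450,-430,75,0,0,91.8,-44,-475,-490,80.4,0,0,91.8,-44,-500,-550,80.4,0,0,91.8,-44,-525,-610,80.4,0,0,91.8,-44,-550,-670,80.4,0,0,91.8,-44,-575,-744,80.4,0,0,91.8,-44,-575,-744,80.4,0,0,91.8,-44,-575,-744,80.4,0,0,91.8,-44,-575,-744,80.4,0,0,91.8])

```text
time: 2.15
eef_pos: [0.4984, -0.3036, 0.2497]
ee_rot: [[-0.001, 0.213, 0.977], [-0.001, 0.977, -0.213], [-1.0, -0.002, -0.0]]
contact_force: [0.4, -1.3, 0.8]
width: 1.003
```

```bash
python3 - <<'E'
from h import *
st(); cap('wrist','w1')
E
```

```text
t 2.15 pos [ 0.4984 -0.3036  0.2497] F [ 0.39 -1.27  0.77] M [-0.05  0.08  0.01] w 1.003
[[-0.0007, 0.2128, 0.9771], [-0.0015, 0.9771, -0.2128], [-1.0, -0.0016, -0.0004]] [ 0.233  0.318  0.335  1.695 -0.111  1.146  0.384]
```

View pics/w1.png

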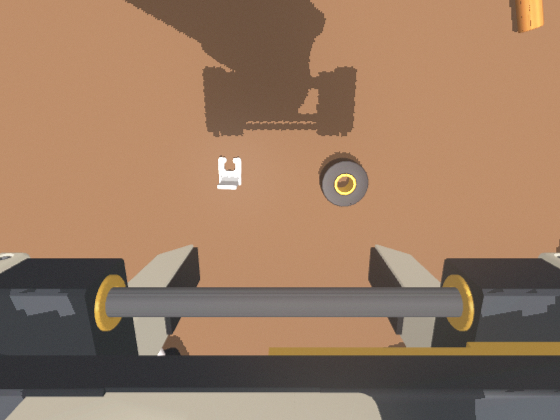

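The wrist view shows the clip at about (230,173), mouth up, and the roller at about (345,183).

```bash
python3 - <<'E'
from h import *
crop('w1',205,145,255,200,10,'c_w1c'); crop('w1',315,150,375,215,8,'c_w1r')
E
```

```text
(no output)
```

View pics/c_w1c.png

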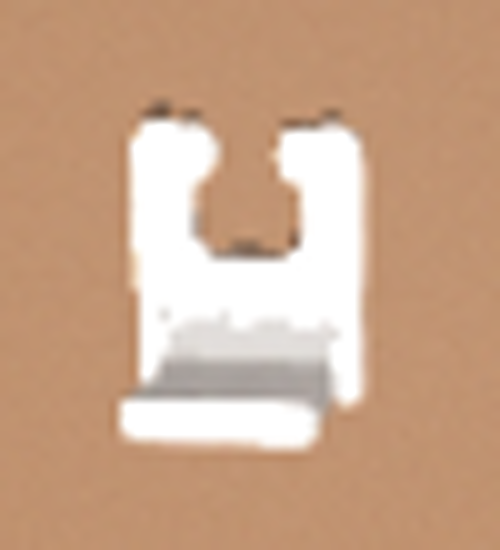

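View pics/c_w1r.png

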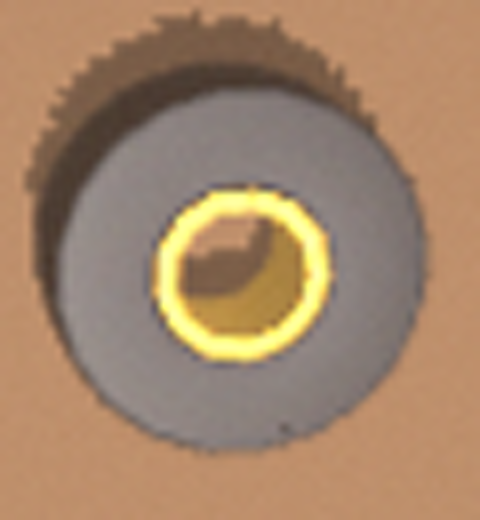

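```bash
python3 - <<'E'
from h import *
w=load('w1');t=load('top0');s=load('side0')
c=lambda x,y:un(x,y,205,145,10); r=lambda x,y:un(x,y,315,150,8)
print('roller3',*tri((w,*r(241,274)),(t,*un(230,127,380,200,5)),(s,*un(617,148,295,280,6))))
print('roller w plane.03',pt(w,*r(241,274),.03))
print('tab3',*tri((w,*c(220,423)),(t,*un(168,461,380,200,5)),(s,*un(172,378,295,280,6))), pt(w,*c(220,423),.03))
a,b=pt(w,*c(120,420),.03),pt(w,*c(320,427),.03); d=b-a; print('tab ends',a,b,np.linalg.norm(d),'xyaw',np.degrees(np.arctan2(d[1],d[0]))+90)
P={n:pt(w,*c(*q),.004) for n,q in dict(tipL=(163,118),tipR=(335,125),outL=(130,150),outR=(362,155),outL2=(138,380),outR2=(365,395),seat=(247,258),mouthL=(218,152),mouthR=(277,157)).items()}
for k,v in P.items(): print(k,v.round(4))
for a,b,o in(('tipL','tipR',90),('mouthL','mouthR',90),('outL2','outL',0),('outR2','outR',0)):
    d=P[b]-P[a]; print(a,b,np.degrees(np.arctan2(d[1],d[0]))+o,np.linalg.norm(d))
print('mouth mid',(P['mouthL']+P['mouthR'])/2)
E
```

```text
roller3 [ 0.57100545 -0.32734118  0.03154486] [np.float64(1.522381862199304), np.float64(1.4107990637056298), np.float64(0.277623816520041)]
roller w plane.03 [ 0.57010785 -0.32876321  0.03      ]
tab3 [ 0.42466894 -0.29940175  0.03258381] [np.float64(1.0032051744659363), np.float64(0.9744218322515756), np.float64(0.04178613992052349)] [ 0.42372224 -0.30083049  0.03      ]
tab ends [ 0.41148808 -0.29776543  0.03      ] [ 0.43593008 -0.30402219  0.03      ] 0.025230111103620025 xyaw 75.64152574086079
tipL [ 0.4213 -0.2645  0.004 ]
tipR [ 0.4431 -0.2702  0.004 ]
outL [ 0.416  -0.2676  0.004 ]
outR [ 0.4455 -0.2747  0.004 ]
outL2 [ 0.4087 -0.2975  0.004 ]
outR2 [ 0.4379 -0.3059  0.004 ]
seat [ 0.4272 -0.2847  0.004 ]
mouthL [ 0.4272 -0.2703  0.004 ]
mouthR [ 0.4346 -0.2726  0.004 ]
tipL tipR 75.36990131071907 0.02250030307307093
mouthL mouthR 72.84058004723313 0.0077455520521679255
outL2 outL 76.31669342386932 0.030749173614073942
outR2 outR 76.21891377898534 0.03214483536990132
mouth mid [ 0.43087114 -0.27143432  0.004     ]
```

```bash
python3 - <<'E'
from h import *
print(rel([.5703,-.328,.10],-14))
E
```

```text
(array([149.8,  -3.5,  75.3]), array([1.53, 0.02, 0.26]))
```

>>> carry_out(moves=[0,-3.5,55,1.5,0,0,91.8,50,-3.5,75.3,1.5,0,0,91.8,100,-3.5,75.3,1.5,0,0,91.8,150,-3.5,75.3,1.5,0,0,91.8,150,-3.5,75.3,1.5,0,0,91.8,150,-3.5,75.3,1.5,0,0,91.8])

```text
time: 2.95
eef_pos: [0.5737, -0.3191, 0.1016]
ee_rot: [[0.002, 0.234, 0.972], [-0.001, 0.972, -0.234], [-1.0, -0.0, 0.002]]
contact_force: [-0.3, -0.4, 0.4]
width: 1.0
```

```bash
python3 - <<'E'
from h import *
st(); cap('wrist','w2'); crop('w2',180,130,380,290,4,'c_w2')
E
```

```text
t 2.95 pos [ 0.5737 -0.3191  0.1016] F [-0.27 -0.44  0.41] M [-0.08  0.05  0.04] w 1.0
[[0.0017, 0.2341, 0.9722], [-0.0009, 0.9722, -0.2341], [-1.0, -0.0005, 0.0018]] [ 0.259  0.599  0.291  1.639 -0.203  0.932  0.387]
```

View pics/c_w2.png

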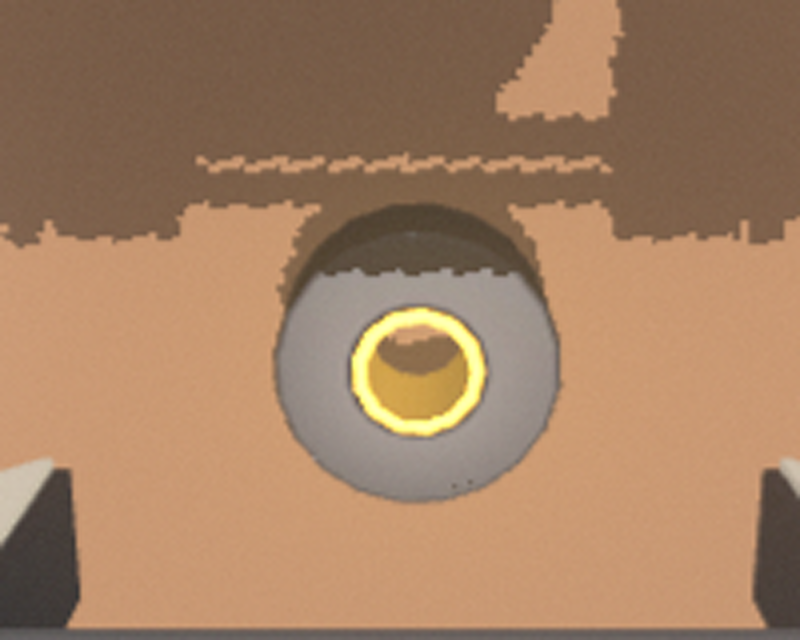

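```bash
python3 - <<'E'
from h import *
s=st()
w=load('w2');w1=load('w1');t=load('top0');sd=load('side0')
a=(w,*un(418,370.5,180,130,4))
print(pt(a[0],a[1],a[2],.03), tri(a,(w1,*un(241,274,315,150,8))), tri(a,(w1,*un(241,274,315,150,8)),(t,*un(230,127,380,200,5)),(sd,*un(617,148,295,280,6))))
p=pt(*a,.03); print(rel([p[0],p[1],.06],-14), rel([p[0],p[1],.004],-14))
E
```

```text
t 3.0 pos [ 0.5744 -0.3195  0.1026] F [-1.08 -0.53  0.42] M [-0.15  0.06  0.01] w 1.001
[[0.0036, 0.2342, 0.9722], [-0.0018, 0.9722, -0.2342], [-1.0, -0.0009, 0.0039]] [ 0.259  0.597  0.291  1.638 -0.203  0.932  0.388]
[ 0.57060959 -0.32836622  0.03      ] (array([ 0.57044168, -0.32931544,  0.02741967]), [np.float64(0.09402030343571723), np.float64(0.09402030343582211)]) (array([ 0.57089099, -0.32743457,  0.03179072]), [np.float64(0.34811578567921225), np.float64(1.36159769717965), np.float64(1.5998225827359682), np.float64(0.20603978683781704)])
(array([42.6, -9.4, -1.8]), array([0.46, 0.22, 0.05])) (array([98.6, -9.4, -2. ]), array([0.46, 0.22, 0.05]))
```

>>> carry_out(moves=[30,-9.5,-2,0,0,0,91.8,60,-9.5,-2,0,0,0,91.8,85,-9.5,-2,0,0,0,91.8,95,-9.5,-2,0,0,0,91.8,95,-9.5,-2,0,0,0,91.8,95,-9.5,-2,0,0,0,50,95,-9.5,-2,0,0,0,50,95,-9.5,-2,0,0,0,50,95,-9.5,-2,0,0,0,50,95,-9.5,-2,0,0,0,50,95,-9.5,-2,0,0,0,50], grip_force=20)

```text
time: 4.38
eef_pos: [0.5694, -0.3276, 0.0055]
ee_rot: [[0.001, 0.234, 0.972], [-0.001, 0.972, -0.234], [-1.0, -0.0, 0.002]]
contact_force: [2.5, -0.4, 3.8]
width: 0.637
```

```bash
python3 - <<'E'
from h import *
s=st()
print(rel([.571,-.328,.20],-14), rel([.5823,-.0208,.20],-14))
E
```

```text
t 4.375 pos [ 0.5694 -0.3276  0.0055] F [ 2.45 -0.42  3.82] M [-0.06 -0.29 -0.03] w 0.637
[[0.0015, 0.2341, 0.9722], [-0.0005, 0.9722, -0.2341], [-1.0, -0.0002, 0.0016]] [ 0.299  0.726  0.256  1.674 -0.244  0.772  0.433]
(array([-1.945e+02, -1.000e-01,  2.000e+00]), array([0.46, 0.09, 0.01])) (array([-194.6,  301.2,  -58.9]), array([0.46, 0.09, 0.01]))
```

>>> carry_out(moves=[-60,0,0,0,0,0,50,-120,0,0,0,0,0,50,-175,40,-10,0,0,0,50,-175,100,-20,0,0,0,50,-175,150,-35,0,0,0,50,-175,200,-50,0,0,0,50,-175,225,-59,0,0,0,50,-175,225,-59,0,0,0,50,-175,225,-59,0,0,0,50,-175,225,-59,0,0,0,50,-175,225,-59,0,0,0,50])

```text
time: 5.75
eef_pos: [0.5636, -0.0962, 0.1797]
ee_rot: [[-0.0, 0.236, 0.972], [-0.0, 0.972, -0.236], [-1.0, -0.0, -0.0]]
contact_force: [-0.4, 0.3, -1.7]
width: 0.634
```

```bash
python3 - <<'E'
from h import *
st(); cap('wrist','w3'); crop('w3',180,110,380,270,4,'c_w3')
E
```

```text
t 5.75 pos [ 0.5636 -0.0962  0.1797] F [-0.41  0.33 -1.67] M [-0.12  0.02  0.03] w 0.634
[[-0.0004, 0.2362, 0.9717], [-0.0004, 0.9717, -0.2362], [-1.0, -0.0004, -0.0003]] [-0.096  0.363  0.272  1.798 -0.114  0.996 -0.017]
```

View pics/w3.png

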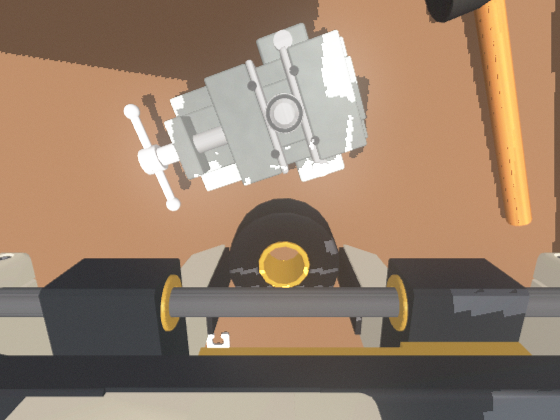

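View pics/c_w3.png

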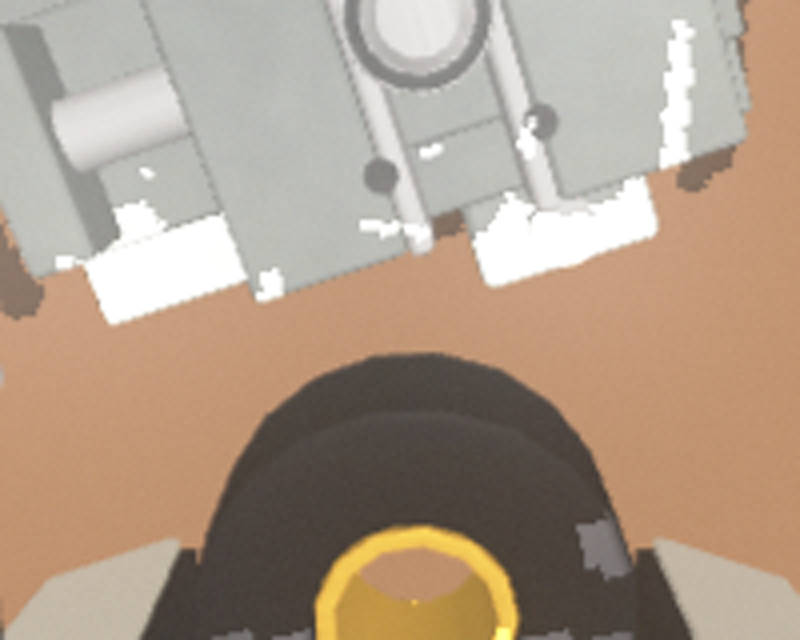

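Vice with the axle head near (284,112), roller bush near (284,264) held between the fingers. Enlarging both.

```bash
python3 - <<'E'
from h import *
crop('w3',254,82,314,142,10,'c_w3a');crop('w3',244,230,324,290,8,'c_w3b')
E
```

```text
(no output)
```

View pics/c_w3a.png

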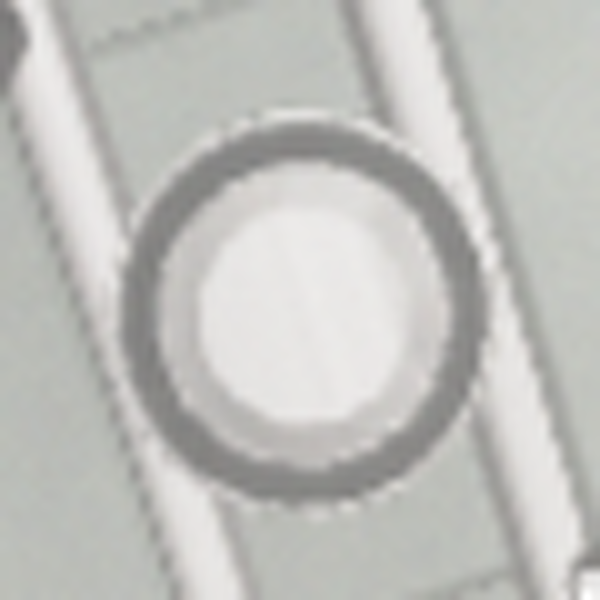

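View pics/c_w3b.png

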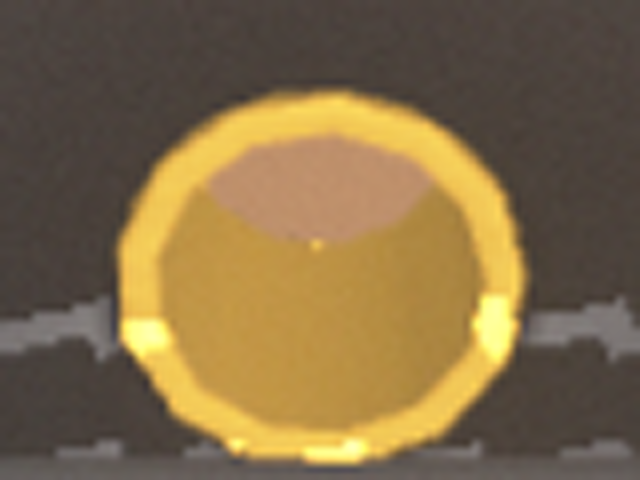

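```bash
cat >> h.py <<'E'
from scipy.optimize import least_squares
def circ_ext(d,c,r):
    a=np.linspace(0,2*np.pi,361); P=np.array([proj(d,[c[0]+r*np.cos(x),c[1]+r*np.sin(x),c[2]]) for x in a]); return P[:,0].min(),P[:,0].max(),P[:,1].min(),P[:,1].max()
def fitc(d,obs,x0,zfix=None):
    "obs: list of (r, [umin,umax,vmin,vmax], dz) None=skip"
    def f(x):
        c=list(x) if zfix is None else [x[0],x[1],zfix]; o=[]
        for r,e,dz in obs:
            q=circ_ext(d,[c[0],c[1],c[2]+dz],r); o+=[a-b for a,b in zip(q,e) if b is not None]
        return o
    s=least_squares(f,x0 if zfix is None else x0[:2],x_scale=.01,diff_step=1e-4); return s.x,s.fun.round(2)
E
python3 - <<'E'
from h import *
w=load('w3'); s=sensors.state(); R=np.array(s['ee_rot'])
ex=lambda x0,x1,y0,y1,o,k:[None if v is None else (v+.5)/k-.5+q for v,q in((x0,o[0]),(x1,o[0]),(y0,o[1]),(y1,o[1]))]
i=ex(160,487,133,432,(244,230),8); o=ex(118,525,90,None,(244,230),8)
tc=s['eef_pos']
for z in(None,tc[2]+.0245,tc[2]+.027):
    r=fitc(w,[(.01075,i,0),(.0135,o,0)],[tc[0],tc[1],tc[2]+.0245],z); print('bush',r, 'rel tool',R.T@(np.r_[r[0],0][:3]-tc)*1e3)
r=fitc(w,[(.01075,i,0)],[tc[0],tc[1],tc[2]+.0245]);print('inner only',r)
h=ex(160,452,162,465,(254,82),10)
for z in(None,.128,.131):
    r=fitc(w,[(.010,h,0)],[.582,-.021,.13],z); print('head',r,'rel tool',R.T@(np.r_[r[0],0][:3]-tc)*1e3)
sp=ex(122,486,123,503,(254,82),10); print('spring',fitc(w,[(.0145,sp,0)],[.582,-.021,.10]))
print('head top c',pt(w,*un(305,314,254,82,10),.1315), 'tri',tri((w,*un(305,314,254,82,10)),(load('side0'),*un(363,112,210,160,5))),tri((w,*un(305,314,254,82,10)),(load('top0'),*un(242,208,240,175,5)),(load('side0'),*un(363,112,210,160,5))))
E
```

```text
bush (array([ 0.56225781, -0.09683497,  0.20365134]), array([-0.12, -0.13, -0.08, -0.28, -0.1 ,  0.35,  0.34])) rel tool [-23.85767962  -1.24967342  -1.19762683]
bush (array([ 0.56232708, -0.09654933]), array([-0.21, -0.04, -0.12, -0.16, -0.21,  0.46,  0.28])) rel tool [179.79354646  -0.88677671  -1.16556738]
bush (array([ 0.56259685, -0.09543682]), array([-0.55,  0.3 , -0.27,  0.3 , -0.63,  0.88,  0.05])) rel tool [179.79315877   0.25797176  -1.1657722 ]
inner only (array([ 0.56234499, -0.09675345,  0.20406002]), array([-0.05,  0.05,  0.05, -0.06]))
head (array([ 0.58061947, -0.02230434,  0.12674781]), array([ 0.05, -0.05, -0.05,  0.05])) rel tool [53.01980878 75.53504442 -0.91875064]
head (array([ 0.58061641, -0.02231056]), array([-0.03,  0.03, -0.12,  0.13])) rel tool [179.76760839  75.57120655  -0.90026713]
head (array([ 0.58060906, -0.02232559]), array([-0.23,  0.23, -0.32,  0.34])) rel tool [179.76761449  75.55487021  -0.90386645]
spring (array([ 0.58051947, -0.02222678,  0.08993045]), array([ 0., -0., -0.,  0.]))
head top c [ 0.58056813 -0.02220754  0.1315    ] tri (array([ 0.58071676, -0.02233157,  0.13198904]), [np.float64(0.1933207604993848), np.float64(0.19332076049946229)]) (array([ 0.58149942, -0.02155215,  0.13138544]), [np.float64(1.1384522879156307), np.float64(1.1376427058604337), np.float64(0.09023306890711268)])
```

>>> carry_out(moves=[0,40,0.1,0,0,0,50,0,70,0.3,0,0,0,50,0,76.6,0.3,0,0,0,50,10,76.6,0.3,0,0,0,50,20,76.6,0.3,0,0,0,50,30,76.6,0.3,0,0,0,50,36,76.6,0.3,0,0,0,50,38,76.6,0.3,0,0,0,50,38,76.6,0.3,0,0,0,50])

```text
time: 6.92
eef_pos: [0.5821, -0.0205, 0.1419]
ee_rot: [[-0.0, 0.234, 0.972], [0.0, 0.972, -0.234], [-1.0, 0.0, -0.0]]
contact_force: [-0.1, -1.0, -1.6]
width: 0.634
```

```bash
python3 - <<'E'
from h import *
st(); cap('wrist','w4'); crop('w4',234,180,334,290,6,'c_w4'); cap('side','s4'); crop('s4',230,120,330,240,5,'c_s4')
E
```

```text
t 6.925 pos [ 0.5821 -0.0205  0.1419] F [-0.1  -0.96 -1.57] M [-0.06  0.08 -0.03] w 0.634
[[-0.0, 0.2343, 0.9722], [0.0, 0.9722, -0.2343], [-1.0, 0.0, -0.0]] [-0.196  0.424  0.235  1.803 -0.12   0.928 -0.145]
```

View pics/c_w4.png

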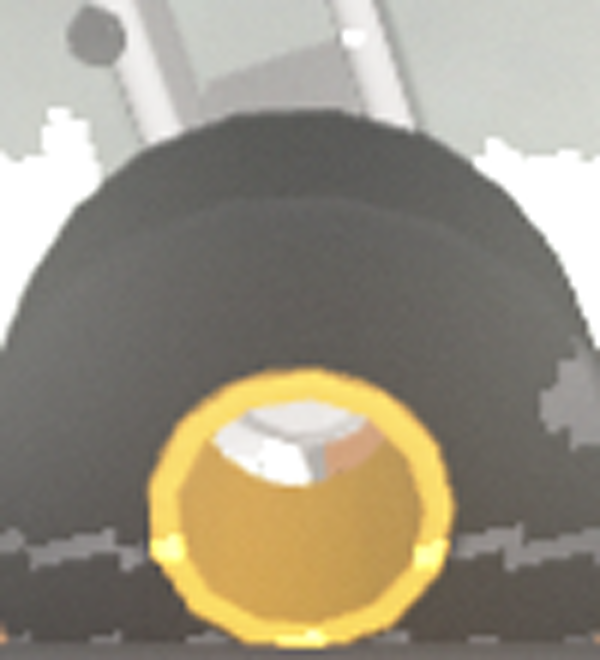

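View pics/c_s4.png

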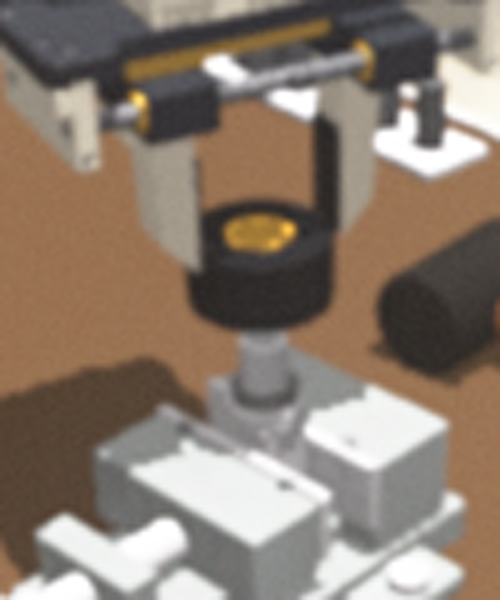

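>>> carry_out(moves=[2,0,0,0,0,0,50,4,0,0,0,0,0,50,6,0,0,0,0,0,50,8,0,0,0,0,0,50,8,0,0,0,0,0,50])

```text
time: 7.65
eef_pos: [0.5819, -0.0204, 0.1336]
ee_rot: [[-0.001, 0.234, 0.972], [-0.0, 0.972, -0.234], [-1.0, -0.0, -0.001]]
contact_force: [1.1, -0.7, -1.0]
width: 0.634
```

>>> carry_out(moves=[1.5,0,0,0,0,0,50,3,0,0,0,0,0,50,4.5,0,0,0,0,0,50,6,0,0,0,0,0,50,6,0,0,0,0,0,50])

```text
time: 8.28
eef_pos: [0.5819, -0.0204, 0.1277]
ee_rot: [[-0.0, 0.234, 0.972], [0.0, 0.972, -0.234], [-1.0, -0.0, -0.0]]
contact_force: [0.3, 0.5, -1.8]
width: 0.632
```

>>> carry_out(moves=[3,0,0,0,0,0,50,6,0,0,0,0,0,50,9,0,0,0,0,0,50,12,0,0,0,0,0,50,15,0,0,0,0,0,50,15,0,0,0,0,0,50])

```text
time: 9.02
eef_pos: [0.5818, -0.0204, 0.1126]
ee_rot: [[-0.001, 0.234, 0.972], [-0.0, 0.972, -0.234], [-1.0, -0.0, -0.001]]
contact_force: [-0.2, 0.2, -1.9]
width: 0.636
```

>>> carry_out(moves=[1.5,0,0,0,0,0,50,3,0,0,0,0,0,50,4.5,0,0,0,0,0,50,6,0,0,0,0,0,50,6,0,0,0,0,0,50])

```text
time: 9.65
eef_pos: [0.5819, -0.0204, 0.1067]
ee_rot: [[-0.0, 0.234, 0.972], [0.0, 0.972, -0.234], [-1.0, -0.0, -0.0]]
contact_force: [0.7, -0.3, -1.7]
width: 0.636
```

>>> carry_out(moves=[0,0,0,0,0,0,85,0,0,0,0,0,0,85,0,0,0,0,0,0,85,0,0,0,0,0,0,85,-25,0,0,0,0,0,85,-50,0,0,0,0,0,85,-85,0,0,0,0,0,85,-85,-35,0,0,0,0,85,-85,-80,0,0,0,0,85,-85,-80,0,0,0,0,85,-85,-80,0,0,0,0,85])

```text
time: 11.02
eef_pos: [0.5634, -0.0979, 0.1919]
ee_rot: [[0.0, 0.235, 0.972], [0.001, 0.972, -0.235], [-1.0, 0.001, 0.0]]
contact_force: [-0.3, 1.1, 0.9]
width: 0.923
```

```bash
python3 - <<'E'
from h import *
st(); cap('wrist','w5'); crop('w5',214,42,354,182,4,'c_w5'); crop('w5',190,300,250,370,8,'c_w5c')
cap('side','s5'); crop('s5',230,150,330,250,6,'c_s5')
E
```

```text
t 11.025 pos [ 0.5634 -0.0979  0.1919] F [-0.27  1.12  0.86] M [-0.12  0.1  -0.03] w 0.923
[[0.0002, 0.2347, 0.9721], [0.0006, 0.9721, -0.2347], [-1.0, 0.0006, 0.0001]] [-0.096  0.35   0.276  1.786 -0.111  1.02  -0.015]
```

View pics/c_w5.png

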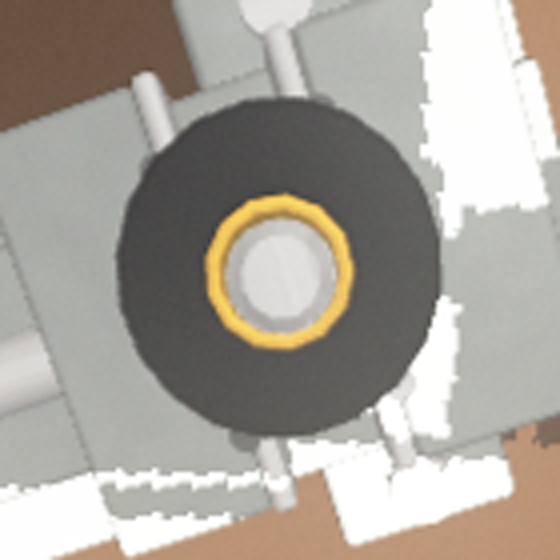

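View pics/c_s5.png

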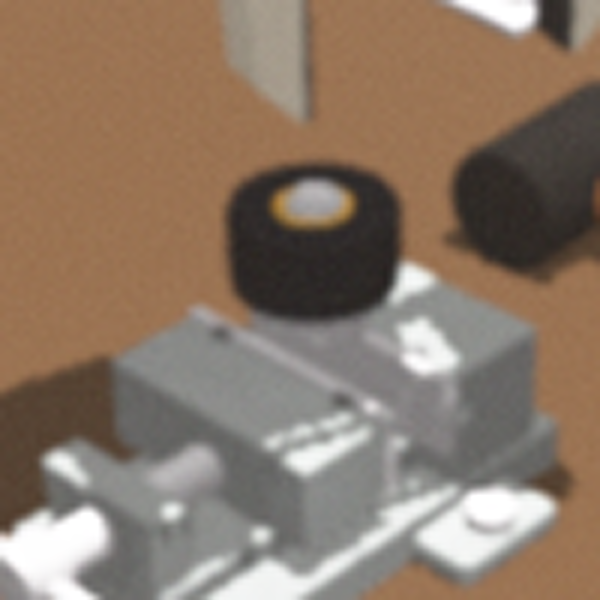

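View pics/w5.png

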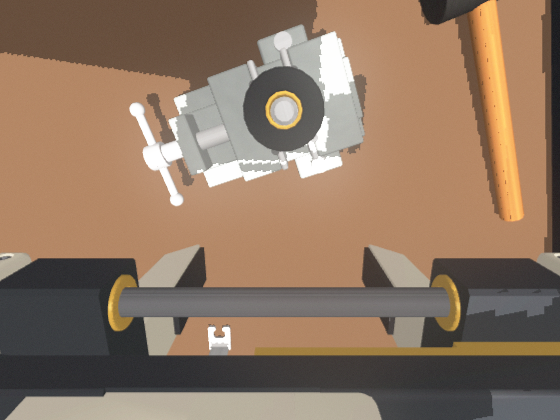

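```bash
python3 - <<'E'
from h import *
w=load('w5'); s=sensors.state()
ex=lambda x0,x1,y0,y1,o,k:[(v+.5)/k-.5+q for v,q in((x0,o[0]),(x1,o[0]),(y0,o[1]),(y1,o[1]))]
o=(214,42)
print('head',fitc(w,[(.01,ex(225,335,217,332,o,4),0)],[.58,-.02,.128],.128), fitc(w,[(.01,ex(225,335,217,332,o,4),0)],[.58,-.02,.128]))
print('roller',fitc(w,[(.03,ex(117,440,97,435,o,4),0)],[.58,-.02,.125]))
d=w['depth']
for u,v in[(284,90),(260,110),(310,110),(284,130)]: print(pt(w,u,v))
print('headtop',pt(w,284,111))
# camera rect clip xy from new pose
print(rel([.4237,-.3005,.10],-14.2))
E
```

```text
head (array([ 0.58037396, -0.02202765]), array([-0.17,  0.17, -0.19,  0.2 ])) (array([ 0.58038381, -0.02198574,  0.12488076]), array([ 0.01, -0.01, -0.01,  0.01]))
roller (array([ 0.58026094, -0.02130986,  0.11922831]), array([ 0.03, -0.03, -0.03,  0.03]))
[ 0.58396165 -0.00834552  0.12288275]
[ 0.56376739 -0.01766733  0.12516487]
[ 0.59901319 -0.02620185  0.12601069]
[ 0.57738761 -0.0355564   0.12369723]
headtop [ 0.58053752 -0.02248814  0.1302248 ]
(array([  91.7, -230.8,  -88.7]), array([ 0.76, -0.01, -0.04]))
```

View pics/c_w5c.png

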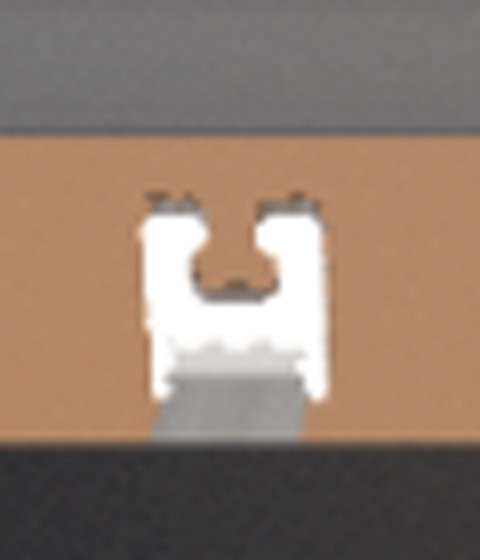

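>>> carry_out(moves=[0,-55,-20,0.8,0,0,50,0,-110,-40,0.8,0,0,50,30,-165,-60,0.8,0,0,50,60,-220,-80,0.8,0,0,50,90,-231,-88.7,0.8,0,0,50,90,-231,-88.7,0.8,0,0,50,90,-231,-88.7,0.8,0,0,50,90,-231,-88.7,0.8,0,0,50,90,-231,-88.7,0.8,0,0,50])

```text
time: 12.25
eef_pos: [0.4247, -0.3013, 0.1029]
ee_rot: [[0.002, 0.246, 0.969], [-0.001, 0.969, -0.246], [-1.0, -0.0, 0.002]]
contact_force: [0.4, -0.1, -0.4]
width: 0.547
```

```bash
python3 - <<'E'
from h import *
st(); cap('wrist','w6'); crop('w6',234,170,334,280,6,'c_w6')
E
```

```text
t 12.25 pos [ 0.4247 -0.3013  0.1029] F [ 0.35 -0.13 -0.35] M [-0.09  0.12 -0.02] w 0.547
[[0.002, 0.2455, 0.9694], [-0.0006, 0.9694, -0.2455], [-1.0, -0.0001, 0.0021]] [ 0.269  0.389  0.36   1.986 -0.189  0.796  0.488]
```

View pics/c_w6.png

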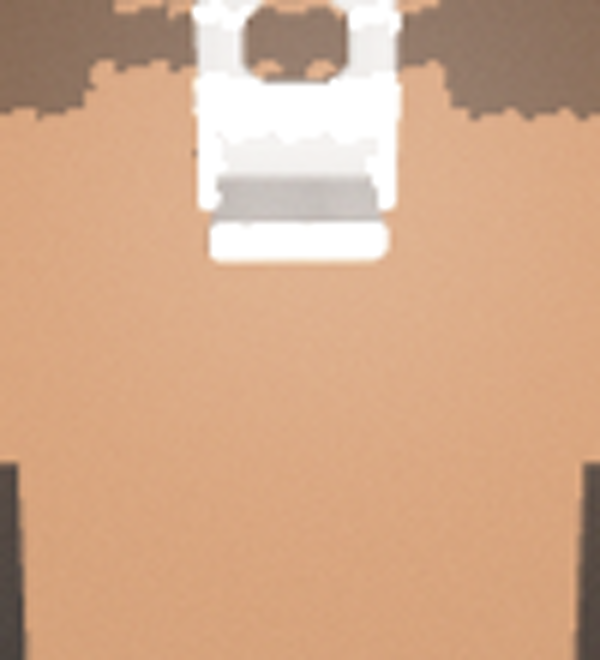

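The clip is square to the tool in yaw, and the tab's top edge is centred at (299,241) in the 6x crop.

```bash
python3 - <<'E'
from h import *
s=st();w=load('w6')
c=lambda x,y:un(x,y,234,170,6)
p=pt(w,*c(299,241),.03);print(p, tri((w,*c(299,241)),(load('w1'),*un(220,423,205,145,10))))
a,b=pt(w,*c(209,241),.03),pt(w,*c(389,241),.03);print(np.linalg.norm(b-a),np.degrees(np.arctan2(*(b-a)[1::-1])))
L,Rr=pt(w,*c(197,160),.004),pt(w,*c(397,160),.004);print('plate mid',(L+Rr)/2)
print('seat back',pt(w,*c(297,82),.004), 'front tab top edge',pt(w,*c(299,220),.03),pt(w,*c(299,262),.03))
print(rel([p[0],p[1],.007],-14.2))
E
```

```text
t 12.3 pos [ 0.4243 -0.3015  0.1027] F [ 0.21 -0.4  -0.33] M [-0.06  0.02  0.03] w 0.548
[[0.0016, 0.246, 0.9693], [-0.0005, 0.9693, -0.246], [-1.0, -0.0001, 0.0017]] [ 0.269  0.389  0.36   1.987 -0.189  0.796  0.488]
[ 0.42346653 -0.30047381  0.03      ] (array([ 0.42326852, -0.30116794,  0.02779709]), [np.float64(0.06839939091059351), np.float64(0.06839939091059688)])
0.02439875095554757 -14.27742974849626
plate mid [ 0.42438663 -0.29579683  0.004     ]
seat back [ 0.42727829 -0.28442232  0.004     ] front tab top edge [ 0.4241954  -0.29760497  0.03      ] [ 0.42273293 -0.30336126  0.03      ]
(array([95.7,  0.8, -1.2]), array([-0.04,  0.1 ,  0.  ]))
```

>>> carry_out(moves=[30,0.8,-0.3,0,0,0,50,60,0.8,-0.3,0,0,0,50,80,0.8,-0.3,0,0,0,50,92,0.8,-0.3,0,0,0,50,96,0.8,-0.3,0,0,0,50,96,0.8,-0.3,0,0,0,50])

```text
time: 13.05
eef_pos: [0.4233, -0.3013, 0.0063]
ee_rot: [[0.0, 0.248, 0.969], [-0.0, 0.969, -0.248], [-1.0, -0.0, 0.001]]
contact_force: [0.7, -0.3, -0.9]
width: 0.544
```

>>> carry_out(moves=[0,0,0,0,0,0,15,0,0,0,0,0,0,15,0,0,0,0,0,0,15,0,0,0,0,0,0,15,0,0,0,0,0,0,15,0,0,0,0,0,0,15], grip_force=60)

```text
time: 13.8
eef_pos: [0.4232, -0.3013, 0.0062]
ee_rot: [[0.0, 0.248, 0.969], [-0.0, 0.969, -0.248], [-1.0, -0.0, 0.001]]
contact_force: [-0.7, -0.2, 4.0]
width: 0.196
```

>>> carry_out(moves=[-20,0,0,0,0,0,15,-60,0,0,0,0,0,15,-110,0,0,0,0,0,15,-150,30,10,0,0,0,15,-165,85,30,0,0,0,15,-165,140,50,0,0,0,15,-165,195,70,0,0,0,15,-165,230,84,0,0,0,15,-165,241,84,0,0,0,15,-165,241,84,0,0,0,15,-165,241,84,0,0,0,15,-165,241,84,0,0,0,15,-165,241,84,0,0,0,15])

```text
time: 15.42
eef_pos: [0.5637, -0.0895, 0.171]
ee_rot: [[0.0, 0.249, 0.968], [-0.0, 0.968, -0.249], [-1.0, -0.0, 0.0]]
contact_force: [-0.5, -0.1, -0.5]
width: 0.197
```

```bash
python3 - <<'E'
from h import *
st(); cap('wrist','w7'); crop('w7',234,80,334,290,3.5 and 4,'c_w7'); cap('side','s7'); crop('s7',210,120,330,240,5,'c_s7'); crop('w7',249,205,319,290,8,'c_w7b');crop('w7',244,80,324,150,8,'c_w7a')
E
```

```text
t 15.425 pos [ 0.5637 -0.0895  0.171 ] F [-0.45 -0.1  -0.53] M [-0.13  0.06  0.02] w 0.197
[[0.0001, 0.2494, 0.9684], [-0.0001, 0.9684, -0.2494], [-1.0, -0.0001, 0.0001]] [-0.121  0.373  0.289  1.809 -0.125  0.977 -0.032]
```

View pics/w7.png

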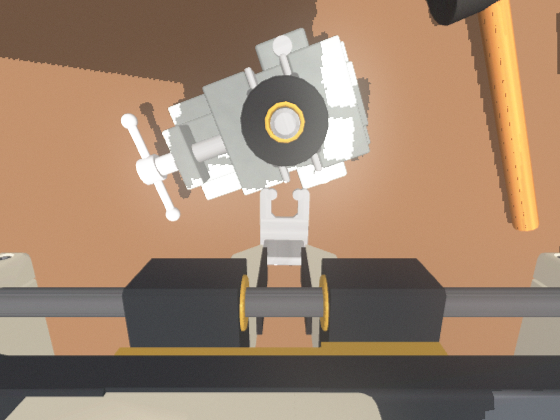

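View pics/c_s7.png

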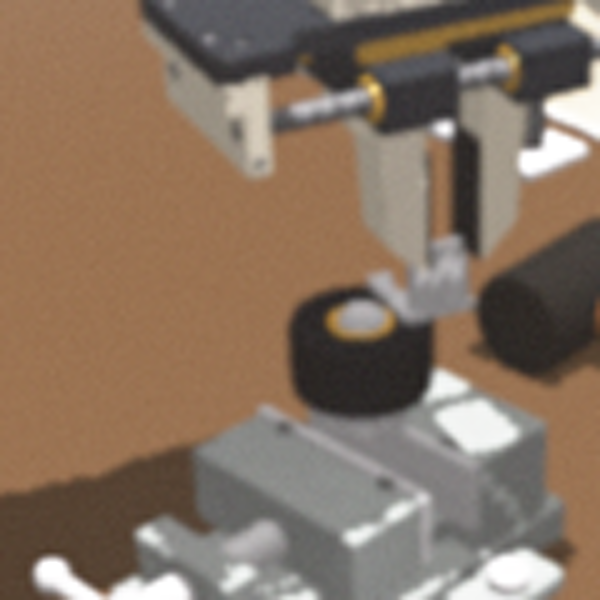

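View pics/c_w7b.png

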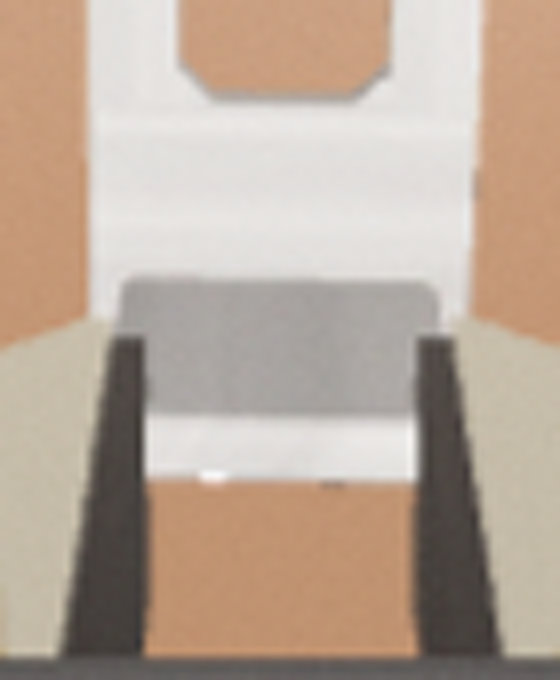

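View pics/c_w7a.png

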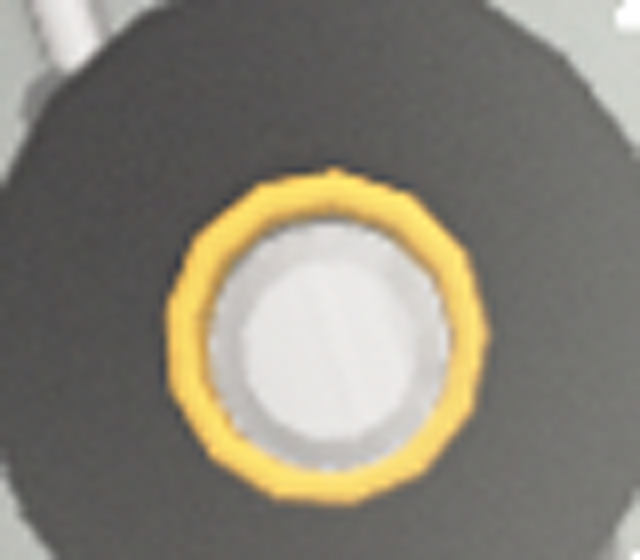

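```bash
python3 - <<'E'
from h import *
s=st();w=load('w7');R=np.array(s['ee_rot']);tc=s['eef_pos'];TL=lambda p:(R.T@(p-tc)*1e3).round(2)
b=lambda x,y:un(x,y,249,205,8)
zt=tc[2]-.0062+.004
for n,q,z in [('seatback',(285,95),zt),('plateL40',(88,40),zt),('plateR40',(482,40),zt),('plateL300',(92,290),zt),('plateR',(471,290),zt),('tabtop mid',(281,448),zt+.026),('tabfront L',(146,415),zt+.026),('tabfront R',(415,415),zt+.026),('tabback',(281,480),zt+.026)]: print(n,TL(pt(w,*b(*q),z)))
ex=lambda x0,x1,y0,y1,o,k:[(v+.5)/k-.5+q for v,q in((x0,o[0]),(x1,o[0]),(y0,o[1]),(y1,o[1]))]
h=fitc(w,[(.01,ex(208,452,222,470,(244,80),8),0)],[.58,-.02,.128],.127);print('head',h,TL(np.r_[h[0],.127]))
h=fitc(w,[(.01,ex(208,452,222,470,(244,80),8),0)],[.58,-.02,.128]);print(h)
u=un(325,350,244,80,8);print('head top',TL(pt(w,*u,.131)))
# arm tips
crop('w7',249,180,319,225,10,'c_w7t')
E
```

```text
t 15.525 pos [ 0.5639 -0.089   0.171 ] F [ 0.07  0.53 -1.37] M [-0.05  0.06 -0.  ] w 0.193
[[0.0001, 0.2487, 0.9686], [-0.0, 0.9686, -0.2487], [-1.0, 0.0, 0.0001]] [-0.121  0.373  0.289  1.809 -0.125  0.977 -0.032]
seatback [ 2.2  16.92 -1.02]
plateL40 [  2.2   21.15 -15.4 ]
plateR40 [ 2.2  21.11 13.36]
plateL300 [  2.2    1.55 -15.54]
plateR [ 2.2   1.52 12.95]
tabtop mid [-23.8    0.96  -1.33]
tabfront L [-23.8    3.33 -10.14]
tabfront R [-23.8    3.3    7.41]
tabback [-23.8   -1.35  -1.34]
head (array([ 0.58052995, -0.02217089]), array([ 0.24, -0.24, -0.04,  0.04])) [44.01 68.87 -0.5 ]
(array([ 0.58053297, -0.0221394 ,  0.12838424]), array([ 0.14, -0.14, -0.14,  0.14]))
head top [40.01 68.79 -0.92]
```

View pics/c_w7t.png

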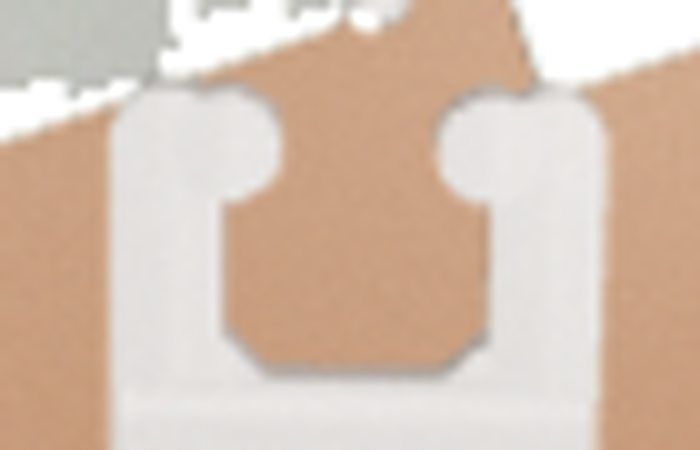

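>>> carry_out(moves=[0,12,0.3,0,0,0,15,0,24,0.3,0,0,0,15,10,24,0.3,0,0,0,15,20,24,0.3,0,0,0,15,28,24,0.3,0,0,0,15,34,24,0.3,0,0,0,15,36,24,0.3,0,0,0,15,36,24,0.3,0,0,0,15,36,24,0.3,0,0,0,15])

```text
time: 16.65
eef_pos: [0.5705, -0.0653, 0.1352]
ee_rot: [[0.001, 0.248, 0.969], [-0.0, 0.969, -0.248], [-1.0, 0.0, 0.001]]
contact_force: [0.4, -0.4, -0.4]
width: 0.195
```

```bash
python3 - <<'E'
from h import *
for i in range(3): st()
cap('wrist','w8'); crop('w8',214,150,354,270,5,'c_w8'); cap('side','s8'); crop('s8',230,130,330,230,6,'c_s8')
E
```

```text
t 16.65 pos [ 0.5705 -0.0653  0.1352] F [ 0.4  -0.37 -0.43] M [-0.09  0.06 -0.03] w 0.195
[[0.0006, 0.2478, 0.9688], [-0.0, 0.9688, -0.2478], [-1.0, 0.0001, 0.0006]] [-0.147  0.421  0.271  1.83  -0.14   0.908 -0.063]
t 16.65 pos [ 0.5705 -0.0653  0.1352] F [ 0.4  -0.37 -0.43] M [-0.09  0.06 -0.03] w 0.195
[[0.0006, 0.2478, 0.9688], [-0.0, 0.9688, -0.2478], [-1.0, 0.0001, 0.0006]] [-0.147  0.421  0.271  1.83  -0.14   0.908 -0.063]
t 16.65 pos [ 0.5705 -0.0653  0.1352] F [ 0.4  -0.37 -0.43] M [-0.09  0.06 -0.03] w 0.195
[[0.0006, 0.2478, 0.9688], [-0.0, 0.9688, -0.2478], [-1.0, 0.0001, 0.0006]] [-0.147  0.421  0.271  1.83  -0.14   0.908 -0.063]
```

View pics/c_w8.png

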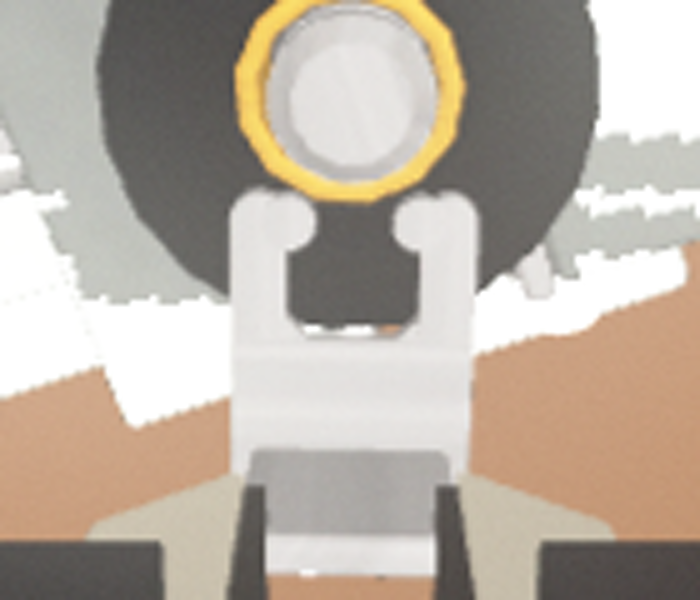

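View pics/c_s8.png

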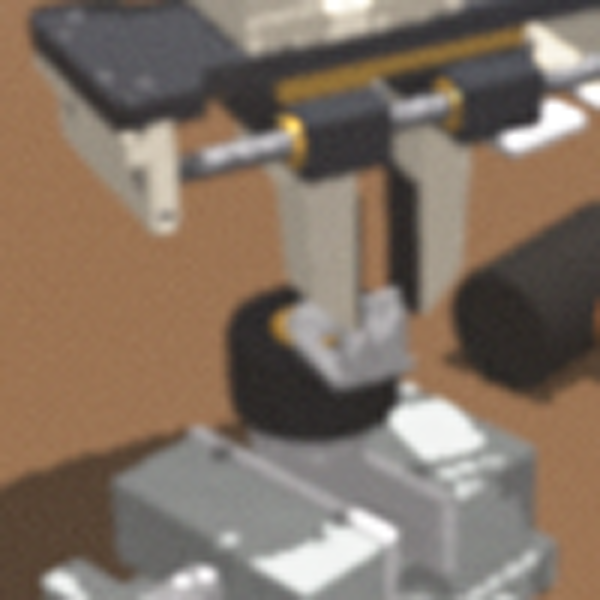

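```bash
python3 - <<'E'
from h import *
s=st();w=load('w8');R=np.array(s['ee_rot']);tc=s['eef_pos'];TL=lambda p:(R.T@(p-tc)*1e3).round(2)
b=lambda x,y:un(x,y,214,150,5)
zt=tc[2]-.0062+.004
sb=TL(pt(w,*b(354,334),zt));print('seatback',sb,'mouth mid',TL(pt(w,*b(355,222),zt)),'arms',TL(pt(w,*b(354,222),zt)))
print('tips',TL(pt(w,*b(354,190),zt)))
ex=lambda x0,x1,y0,y1,o,k:[(v+.5)/k-.5+q for v,q in((x0,o[0]),(x1,o[0]),(y0,o[1]),(y1,o[1]))]
h=fitc(w,[(.01,ex(268,437,8,185,(214,150),5),0)],[.58,-.02,.128],.1275);print('head',h,TL(np.r_[h[0],.1275]))
h=fitc(w,[(.0074,ex(289,411,38,167,(214,150),5),0)],[.58,-.02,.128],.131);print('headtop',h,TL(np.r_[h[0],.131]))
E
```

```text
t 16.75 pos [ 0.5705 -0.0653  0.1353] F [0.3  0.57 0.3 ] M [-0.09  0.05 -0.02] w 0.192
[[0.0006, 0.2477, 0.9688], [0.0001, 0.9688, -0.2477], [-1.0, 0.0002, 0.0006]] [-0.147  0.421  0.271  1.83  -0.14   0.908 -0.063]
seatback [ 2.2  17.43 -0.82] mouth mid [ 2.21 30.96 -0.7 ] arms [ 2.21 30.96 -0.82]
tips [ 2.21 34.72 -0.82]
head (array([ 0.58057896, -0.02199752]), array([-0.34,  0.34,  0.54, -0.57])) [ 7.77 44.42 -0.98]
headtop (array([ 0.58028181, -0.02198197]), array([-0.79,  0.79,  0.  ,  0.01])) [ 4.27 44.36 -1.27]
```

>>> carry_out(moves=[1.5,0,-0.2,0,0,0,15,3,0,-0.2,0,0,0,15,4,0,-0.2,0,0,0,15,5,0,-0.2,0,0,0,15,6,0,-0.2,0,0,0,15,6,0,-0.2,0,0,0,15])

```text
time: 17.5
eef_pos: [0.5703, -0.0654, 0.129]
ee_rot: [[0.0, 0.248, 0.969], [-0.0, 0.969, -0.248], [-1.0, -0.0, 0.0]]
contact_force: [0.1, -0.5, 3.0]
width: 0.194
```

>>> carry_out(moves=[0.7,0,0,0,0,0,15,1.4,0,0,0,0,0,15,2,0,0,0,0,0,15,2,0,0,0,0,0,15])

```text
time: 18.0
eef_pos: [0.5701, -0.0653, 0.1269]
ee_rot: [[0.0, 0.248, 0.969], [-0.0, 0.969, -0.248], [-1.0, 0.0, 0.0]]
contact_force: [-0.1, -0.6, 2.7]
width: 0.196
```

>>> carry_out(moves=[0.4,0,0,0,0,0,15,0.8,0,0,0,0,0,15,1,0,0,0,0,0,15,1,0,0,0,0,0,15])

```text
time: 18.5
eef_pos: [0.5701, -0.0653, 0.126]
ee_rot: [[0.0, 0.248, 0.969], [-0.0, 0.969, -0.248], [-1.0, -0.0, 0.0]]
contact_force: [-0.3, -1.3, 4.3]
width: 0.199
```

>>> carry_out(moves=[0.3,0,0,0,0,0,15,0.6,0,0,0,0,0,15,0.8,0,0,0,0,0,15,0.8,0,0,0,0,0,15])

```text
time: 19.0
eef_pos: [0.5701, -0.0652, 0.1251]
ee_rot: [[0.0, 0.248, 0.969], [-0.0, 0.969, -0.248], [-1.0, -0.0, 0.0]]
contact_force: [-0.7, -1.6, 3.9]
width: 0.197
```

>>> carry_out(moves=[0.3,0,0,0,0,0,15,0.6,0,0,0,0,0,15,0.6,0,0,0,0,0,15])

```text
time: 19.38
eef_pos: [0.5701, -0.0653, 0.1245]
ee_rot: [[0.0, 0.248, 0.969], [-0.0, 0.969, -0.248], [-1.0, -0.0, 0.0]]
contact_force: [-0.3, -2.6, 5.1]
width: 0.202
```

>>> carry_out(moves=[0.3,0,0,0,0,0,15,0.5,0,0,0,0,0,15,0.5,0,0,0,0,0,15])

```text
time: 19.75
eef_pos: [0.5701, -0.0653, 0.124]
ee_rot: [[0.0, 0.248, 0.969], [-0.0, 0.969, -0.248], [-1.0, -0.0, 0.0]]
contact_force: [-0.4, -2.4, 4.2]
width: 0.196
```

>>> carry_out(moves=[0.3,0,0,0,0,0,15,0.5,0,0,0,0,0,15,0.5,0,0,0,0,0,15])

```text
time: 20.12
eef_pos: [0.5701, -0.0654, 0.1236]
ee_rot: [[0.0, 0.248, 0.969], [-0.0, 0.969, -0.248], [-1.0, -0.0, 0.0]]
contact_force: [-0.1, -2.3, 5.7]
width: 0.195
```

```bash
python3 - <<'E'
from h import *
st(); cap('wrist','w9'); crop('w9',214,130,354,270,5,'c_w9'); cap('side','s9'); crop('s9',230,130,330,230,6,'c_s9')
E
```

```text
t 20.125 pos [ 0.5701 -0.0654  0.1236] F [-0.13 -2.27  5.75] M [-0.61  0.2  -0.02] w 0.195
[[0.0, 0.2479, 0.9688], [-0.0002, 0.9688, -0.2479], [-1.0, -0.0002, 0.0001]] [-0.144  0.436  0.268  1.839 -0.145  0.885 -0.059]
```

View pics/c_w9.png

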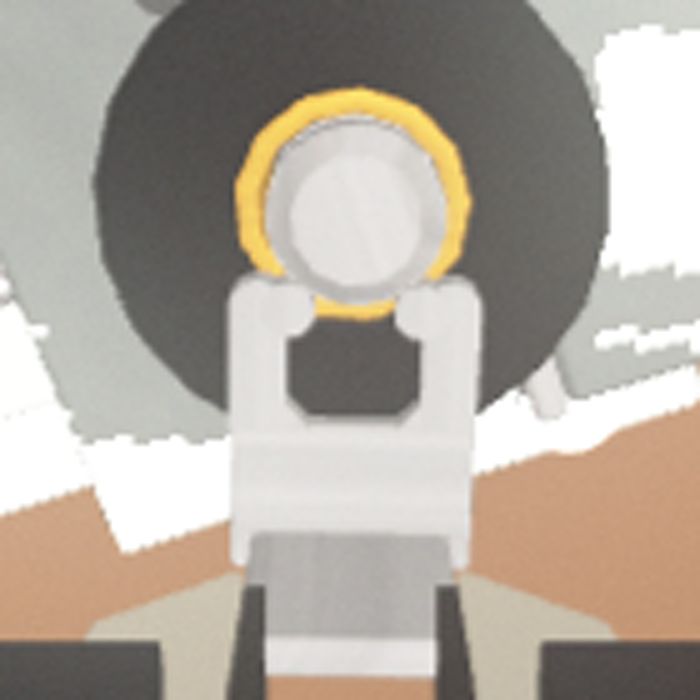

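View pics/c_s9.png

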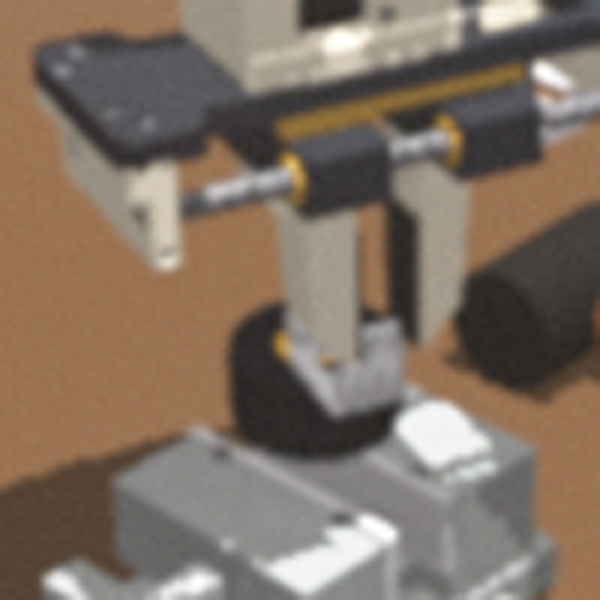

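```bash
cat >> h.py <<'E'
F=np.array([[10.3,4],[-7.3,4],[-21,4],[-21,30],[-26,30]])
def clipfit(w,rows,v0,k,tc,R,u=283.,idx=None):
    "fit clip pitch (deg, mouth up +), origin y and height over TCP (mm) from image rows"
    rows=np.array(rows,float); f=F if idx is None else F[idx]
    v=(rows+.5)/k-.5+v0
    def g(p):
        th=np.radians(p[0]);o=[]
        for x,z in f:
            yy=p[1]+x*np.cos(th)-z*np.sin(th); hh=p[2]+x*np.sin(th)+z*np.cos(th)
            o.append(proj(w,tc+R@np.array([-hh,yy,-1.])*1e-3)[1])
        return np.array(o)-v
    s=least_squares(g,[0,24,-6.],x_scale=[1,1,1]); return s.x.round(2),s.fun.round(2)
E
python3 - <<'E'
from h import *
s=st();R=np.array(s['ee_rot']);tc=s['eef_pos']
print('w9',clipfit(load('w9'),[277,417,535,635,675],130,5,tc,R))
tc8=np.array([.5705,-.0653,.1353])
print('w8',clipfit(load('w8'),[190,335,450,535,575],150,5,tc8,R))
E
```

```text
t 20.225 pos [ 0.5701 -0.0655  0.1236] F [-1.03 -2.28  5.64] M [-0.63  0.21  0.04] w 0.197
[[0.0001, 0.2479, 0.9688], [-0.0002, 0.9688, -0.2479], [-1.0, -0.0002, 0.0001]] [-0.144  0.436  0.268  1.839 -0.145  0.885 -0.059]
w9 (array([ 2.49, 27.2 , -3.26]), array([-0.43,  1.14, -0.67, -0.33,  0.3 ]))
w8 (array([-2.14, 24.36, -5.91]), array([-0.12,  0.5 , -0.38, -0.47,  0.47]))
```

>>> carry_out(moves=[-3,0,0,0,0,0,15,-6,0,0,0,0,0,15,-10,0,0,0,0,0,15,-11.6,0,0,0,0,0,15,-11.6,0,0,0,0,0,15])

```text
time: 20.85
eef_pos: [0.5699, -0.065, 0.1351]
ee_rot: [[-0.0, 0.248, 0.969], [0.0, 0.969, -0.248], [-1.0, 0.0, -0.0]]
contact_force: [-0.3, -0.6, -0.3]
width: 0.195
```

```bash
python3 - <<'E'
from h import *
s=st(); cap('wrist','w10'); crop('w10',214,130,354,270,5,'c_w10')
E
```

```text
t 20.85 pos [ 0.5699 -0.065   0.1351] F [-0.25 -0.6  -0.31] M [-0.11  0.06 -0.01] w 0.195
[[-0.0002, 0.2476, 0.9689], [0.0002, 0.9689, -0.2476], [-1.0, 0.0001, -0.0003]] [-0.148  0.421  0.271  1.831 -0.14   0.908 -0.063]
```

View pics/c_w10.png

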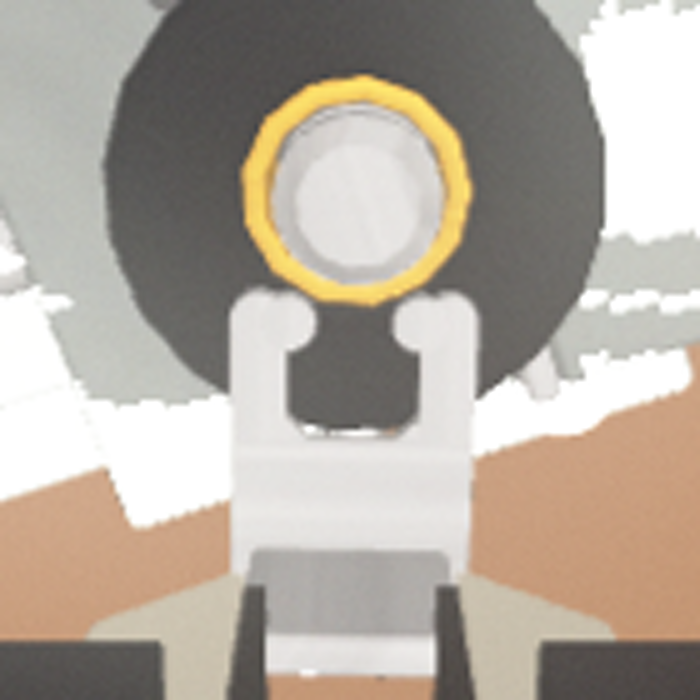

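>>> carry_out(moves=[-3,-1,0,0,0,-3,15,-3,-1,0,0,0,-5.5,15,0,-1,0,0,0,-5.5,15,2,-1,0,0,0,-5.5,15,4,-1,0,0,0,-5.5,15,5.5,-1,0,0,0,-5.5,15,7,-1,0,0,0,-5.5,15,8,-1,0,0,0,-5.5,15,8,-1,0,0,0,-5.5,15])

```text
time: 22.02
eef_pos: [0.57, -0.0665, 0.1273]
ee_rot: [[-0.023, 0.247, 0.969], [-0.093, 0.964, -0.248], [-0.995, -0.096, 0.001]]
contact_force: [-1.5, -1.7, 4.2]
width: 0.195
```

```bash
python3 - <<'E'
from h import *
s=st(); cap('wrist','w11'); crop('w11',214,130,354,270,5,'c_w11')
E
```

```text
t 22.025 pos [ 0.57   -0.0665  0.1273] F [-1.52 -1.7   4.22] M [-0.37  0.22  0.02] w 0.195
[[-0.0232, 0.2469, 0.9688], [-0.093, 0.9643, -0.248], [-0.9954, -0.0959, 0.0006]] [-0.232  0.447  0.304  1.824 -0.045  0.909 -0.177]
```

View pics/c_w11.png

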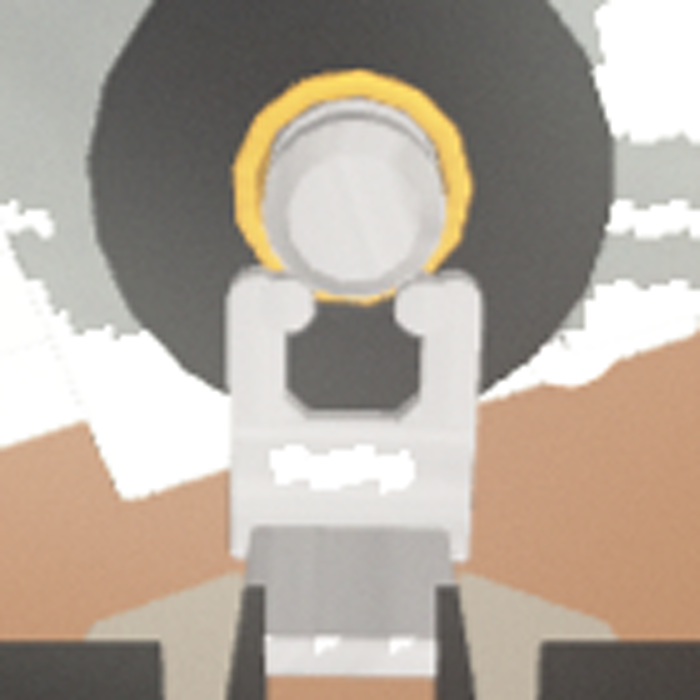

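```bash
python3 - <<'E'
from h import *
R0=Rdown(-14.35)
s=st();R=np.array(s['ee_rot']);tc=s['eef_pos'];w=load('w11')
q=clipfit(w,[270,413,527,635,675],130,5,tc,R0);print('clip level-frame: pitch(bias -2.14)',q)
tip=q[0][1]+10.3
# measured head in level frame
ex=lambda x0,x1,y0,y1,o,k:[(v+.5)/k-.5+p for v,p in((x0,o[0]),(x1,o[0]),(y0,o[1]),(y1,o[1]))]
h=fitc(w,[(.0074,ex(289,416,153,283,(214,130),5),0)],[.58,-.02,.131],.131);print('headtop',h, (R0.T@(np.r_[h[0],.131]-tc)*1e3))
h=np.array([.5804,-.0220,.131]);print('head known',R0.T@(h-tc)*1e3)
for n in ('w9',):
    q=clipfit(load('w9'),[277,417,535,635,675],130,5,np.array([.5701,-.0654,.1236]),R0);print(q,R0.T@(h-np.array([.5701,-.0654,.1236]))*1e3)
E
```

```text
t 22.075 pos [ 0.5701 -0.0664  0.1273] F [-0.45 -2.71  3.8 ] M [-0.37  0.19  0.  ] w 0.197
[[-0.0232, 0.2468, 0.9688], [-0.093, 0.9643, -0.2478], [-0.9954, -0.0959, 0.0005]] [-0.232  0.447  0.304  1.824 -0.045  0.909 -0.177]
clip level-frame: pitch(bias -2.14) (array([-1.09, 28.07, -4.75]), array([-0.26,  0.71, -0.44, -0.26,  0.24]))
headtop (array([ 0.58032391, -0.02216673]), array([-1.2 ,  1.2 , -0.44,  0.51])) [-3.699726  45.3950447 -1.0164359]
head known [-3.699726   45.57543502 -0.98404612]
(array([ 2.48, 27.14, -3.29]), array([-0.43,  1.14, -0.67, -0.33,  0.3 ])) [-7.4        44.59871078 -0.77781513]
```

>>> carry_out(moves=[0,-1.2,0,0,0,0,15,0.2,-2.4,0,0,0,0,15,0.2,-2.4,0,0,0,0,15,0.2,-2.4,0,0,0,0,15])

```text
time: 22.58
eef_pos: [0.5693, -0.0685, 0.1271]
ee_rot: [[-0.024, 0.247, 0.969], [-0.093, 0.964, -0.248], [-0.995, -0.096, 0.0]]
contact_force: [-0.0, -1.0, 2.7]
width: 0.2
```

```bash
python3 - <<'E'
from h import *
s=st(); cap('wrist','w12'); crop('w12',214,130,354,270,5,'c_w12'); st()
E
```

```text
t 22.575 pos [ 0.5693 -0.0685  0.1271] F [-0.04 -0.99  2.66] M [-0.27  0.07  0.03] w 0.2
[[-0.0237, 0.2465, 0.9688], [-0.0928, 0.9644, -0.2477], [-0.9954, -0.0958, 0.0001]] [-0.228  0.446  0.305  1.825 -0.045  0.908 -0.173]
t 22.625 pos [ 0.5693 -0.0685  0.1271] F [-0.09 -0.96  3.  ] M [-0.3   0.02 -0.06] w 0.192
[[-0.0236, 0.2465, 0.9688], [-0.0928, 0.9644, -0.2477], [-0.9954, -0.0958, 0.0001]] [-0.228  0.446  0.305  1.825 -0.045  0.908 -0.173]
```

View pics/c_w12.png

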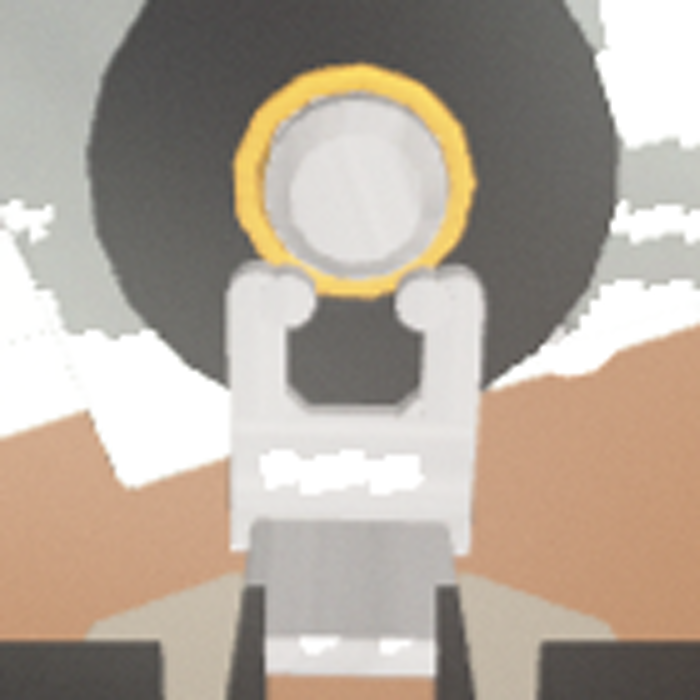

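```bash
python3 - <<'E'
from h import *
R0=Rdown(-14.35)
s=sensors.state();tc=s['eef_pos'];w=load('w12')
q=clipfit(w,[265,407,520,635,675],130,5,tc,R0);print('pitch(bias -2.14)',q)
h=np.array([.5804,-.0220,.131]);print('head known',R0.T@(h-tc)*1e3)
E
```

```text
pitch(bias -2.14) (array([ 1.  , 29.29, -3.81]), array([-0.29,  0.75, -0.43, -0.17,  0.15]))
head known [-3.86269498 47.78511405 -0.74683128]
```

```bash
python3 - <<'E'
from h import *
R0=Rdown(-14.35)
def plane(w,pix,n):
    P=np.array([pt(w,u,v) for u,v in pix if w['depth'][int(round(v)),int(round(u))]>0]); L=P@R0  # cols: x down,y,z
    A=np.c_[L[:,1],L[:,2],np.ones(len(L))]; 
    h=-L[:,0]
    m=np.ones(len(h),bool)
    for _ in range(5):
        c=np.linalg.lstsq(A[m],h[m],rcond=None)[0]; r=h-A@c; m=abs(r)<.002
    print(n,len(P),m.sum(),'pitch',np.degrees(np.arctan(c[0])).round(2),'roll',np.degrees(np.arctan(c[1])).round(2),'h mean',h[m].mean().round(4),'sd',r[m].std().round(5),'y',L[m,1].min().round(4),L[m,1].max().round(4)); return c
def px(x0,x1,y0,y1,v0): return [un(x,y,214,v0,5) for x in range(x0,x1,5) for y in range(y0,y1,5)]
for n,v0,tip,sb,tb in[('w8',150,190,335,450),('w9',130,277,417,535),('w10',130,290,433,550),('w11',130,270,413,527),('w12',130,265,407,520)]:
    w=load(n)
    pix=px(240,280,tip+25,tb-15,v0)+px(430,470,tip+25,tb-15,v0)+px(300,410,sb+10,tb-10,v0)
    plane(w,pix,n+' clip')
    hc={'w8':97,'w9':205,'w10':190,'w11':185,'w12':180}[n]
    rp=px(130,210,hc-60,hc+100,v0)+px(500,580,hc-60,hc+100,v0)
    plane(w,rp,n+' roller')
E
```

```text
w8 clip 1115 1114 pitch -1.35 roll 0.07 h mean 0.1315 sd 0.0006 y 0.082 0.1098
w8 roller 1021 1018 pitch 0.14 roll -0.02 h mean 0.1251 sd 0.00064 y 0.1106 0.1295
w9 clip 1138 1138 pitch 4.15 roll -0.03 h mean 0.1216 sd 0.00058 y 0.0837 0.1119
w9 roller 1022 1021 pitch 2.75 roll 0.11 h mean 0.1186 sd 0.00063 y 0.1105 0.1291
w10 clip 1141 1139 pitch -1.42 roll -0.06 h mean 0.1314 sd 0.00059 y 0.0818 0.1098
w10 roller 1014 1011 pitch 0.06 roll -0.03 h mean 0.125 sd 0.00064 y 0.1116 0.1304
w11 clip 1114 1113 pitch 0.73 roll 0.12 h mean 0.1239 sd 0.0006 y 0.0836 0.112
w11 roller 1023 1023 pitch 0.89 roll 0.09 h mean 0.1203 sd 0.00064 y 0.1119 0.1305
w12 clip 1103 1102 pitch 2.45 roll 0.26 h mean 0.1243 sd 0.00056 y 0.0821 0.1108
w12 roller 1021 1020 pitch 2.57 roll 0.26 h mean 0.1216 sd 0.00061 y 0.1107 0.1291
```

>>> carry_out(moves=[0.5,0.1,0,0,0,0,15,1,0.1,0,0,0,0,15,1.5,0.2,0,0,0,0,15,1.5,0.2,0,0,0,0,15])

```text
time: 23.12
eef_pos: [0.5692, -0.0686, 0.1256]
ee_rot: [[-0.024, 0.247, 0.969], [-0.093, 0.964, -0.248], [-0.995, -0.096, 0.0]]
contact_force: [0.2, -1.0, 3.8]
width: 0.197
```

>>> carry_out(moves=[0.5,0.1,0,0,0,0,15,1,0.1,0,0,0,0,15,1,0.1,0,0,0,0,15])

```text
time: 23.5
eef_pos: [0.5692, -0.0686, 0.1247]
ee_rot: [[-0.024, 0.247, 0.969], [-0.093, 0.964, -0.248], [-0.995, -0.096, 0.0]]
contact_force: [-0.7, -1.5, 4.7]
width: 0.196
```

```bash
cat >> h.py <<'E'
R0=Rdown(-14.35); AX=np.array([.5804,-.0220,.131])@R0
def plane(w,pix,n):
    P=np.array([pt(w,u,v) for u,v in pix if w['depth'][int(round(v)),int(round(u))]>0]); L=P@R0
    A=np.c_[L[:,1]-AX[1],L[:,2]-AX[2],np.ones(len(L))]; h=-L[:,0]; m=np.ones(len(h),bool)
    for _ in range(5):
        c=np.linalg.lstsq(A[m],h[m],rcond=None)[0]; r=h-A@c; m=abs(r)<.002
    print(n,len(P),m.sum(),'pitch',np.degrees(np.arctan(c[0])).round(2),'h at axis',c[2].round(4),'at -10mm',(c[2]-.010*c[0]).round(4),'sd',r[m].std().round(5)); return c
def px(x0,x1,y0,y1,v0): return [un(x,y,214,v0,5) for x in range(x0,x1,5) for y in range(y0,y1,5)]
def tiprow(w,tip,v0,h): # tip y relative to axis, mm at clip top height h
    p=pt(w,*un(354,tip,214,v0,5),h)@R0; return (p[1]-AX[1])*1e3
def ana(n,tip,sb,tb,hc,v0=130):
    w=load(n)
    c=plane(w,px(240,280,tip+25,tb-15,v0)+px(430,470,tip+25,tb-15,v0)+px(300,410,sb+10,tb-10,v0),n+' clip top')
    plane(w,px(130,210,hc-60,hc+100,v0)+px(500,580,hc-60,hc+100,v0),n+' roller')
    y=tiprow(w,tip,v0,c[2]-.01*c[0]); s=tiprow(w,sb,v0,c[2]-.025*c[0]); print('origin short of axis by (tip)',-(y-10.3),'(seat)',-(s+7.3))
def shot(n):
    s=st(); cap('wrist',n); crop(n,214,130,354,270,5,'c_'+n)
E
python3 - <<'E'
from h import *
ana('w11',270,413,527,185);ana('w12',265,407,520,180);ana('w9',277,417,535,205)
shot('w13')
E
```

```text
w11 clip top 1114 1113 pitch 0.73 h at axis 0.1243 at -10mm 0.1241 sd 0.0006
w11 roller 1023 1023 pitch 0.89 h at axis 0.1203 at -10mm 0.1202 sd 0.00064
origin short of axis by (tip) 18.271764965532064 (seat) 18.12010101745498
w12 clip top 1103 1102 pitch 2.45 h at axis 0.1256 at -10mm 0.1251 sd 0.00056
w12 roller 1021 1020 pitch 2.57 h at axis 0.1218 at -10mm 0.1213 sd 0.00061
origin short of axis by (tip) 19.465560349810474 (seat) 19.212380106618244
w9 clip top 1138 1138 pitch 4.15 h at axis 0.1236 at -10mm 0.1228 sd 0.00058
w9 roller 1022 1021 pitch 2.75 h at axis 0.1187 at -10mm 0.1182 sd 0.00063
origin short of axis by (tip) 18.29830551372227 (seat) 17.623376234737144
t 23.5 pos [ 0.5692 -0.0686  0.1247] F [-0.71 -1.52  4.69] M [-0.49  0.19  0.01] w 0.196
[[-0.0237, 0.2467, 0.9688], [-0.093, 0.9643, -0.2479], [-0.9954, -0.0959, 0.0001]] [-0.228  0.449  0.304  1.827 -0.046  0.903 -0.173]
```

View pics/c_w13.png

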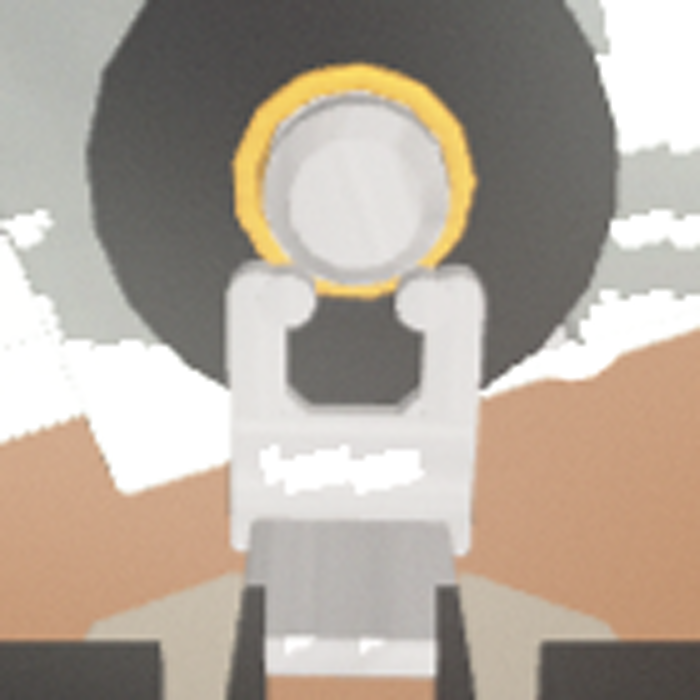

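>>> carry_out(moves=[0.5,0.1,0,0,0,0,15,1,0.1,0,0,0,0,15,1,0.1,0,0,0,0,15])

```text
time: 23.92
eef_pos: [0.5693, -0.0687, 0.1238]
ee_rot: [[-0.024, 0.247, 0.969], [-0.093, 0.964, -0.248], [-0.995, -0.096, 0.0]]
contact_force: [-0.5, -3.2, 5.4]
width: 0.196
```

```bash
python3 - <<'E'
from h import *
ana('w13',265,407,520,182)
shot('w14')
E
```

```text
w13 clip top 1099 1099 pitch 2.78 h at axis 0.1233 at -10mm 0.1228 sd 0.00057
w13 roller 1020 1019 pitch 3.37 h at axis 0.1196 at -10mm 0.119 sd 0.00061
origin short of axis by (tip) 19.529003868940393 (seat) 19.29428024040927
t 23.925 pos [ 0.5693 -0.0687  0.1238] F [-0.53 -3.17  5.39] M [-0.59  0.18  0.  ] w 0.196
[[-0.0236, 0.2468, 0.9688], [-0.0931, 0.9643, -0.2479], [-0.9954, -0.096, 0.0002]] [-0.227  0.451  0.304  1.827 -0.047  0.901 -0.172]
```

View pics/c_w14.png

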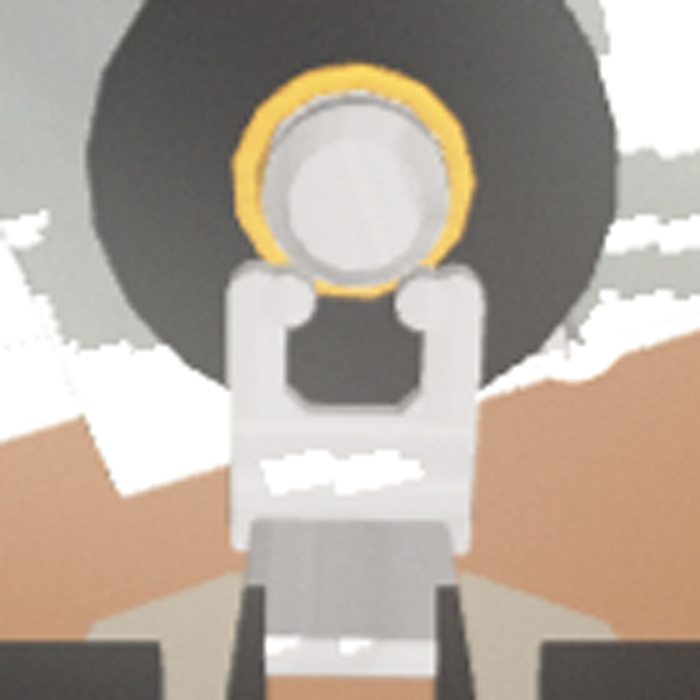

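```bash
python3 - <<'E'
from h import *
ana('w14',264,407,520,182)
w=load('w14')
# head top plane height
pix=[un(x,y,214,130,5) for x in range(310,400,5) for y in range(160,255,5)]
P=np.array([pt(w,u,v) for u,v in pix]);print('head top z',np.median(P[:,2]),P[:,2].std())
for n,r in(('w8',(310,400,60,140,150)),('w5',None)):
    if r:
        w=load(n);P=np.array([pt(w,*un(x,y,214,r[4],5)) for x in range(r[0],r[1],5) for y in range(r[2],r[3],5)]);print(n,np.median(P[:,2]))
E
```

```text
w14 clip top 1116 1116 pitch 3.43 h at axis 0.1229 at -10mm 0.1223 sd 0.00057
w14 roller 1018 1016 pitch 3.12 h at axis 0.1188 at -10mm 0.1182 sd 0.0006
origin short of axis by (tip) 19.398617123929245 (seat) 19.314648519773435
head top z 0.12991056892038844 0.012474938384094464
w8 0.12994344490912452
```

>>> carry_out(moves=[0.5,0.1,0,0,0,0,15,1,0.1,0,0,0,0,15,1,0.1,0,0,0,0,15])

```text
time: 24.35
eef_pos: [0.5693, -0.0689, 0.1228]
ee_rot: [[-0.024, 0.247, 0.969], [-0.093, 0.964, -0.248], [-0.995, -0.096, 0.0]]
contact_force: [-0.4, -1.8, 5.8]
width: 0.195
```

>>> carry_out(moves=[0.4,0,0,0,0,0,15,0.8,0.1,0,0,0,0,15,0.8,0.1,0,0,0,0,15])

```text
time: 24.72
eef_pos: [0.5694, -0.0694, 0.1223]
ee_rot: [[-0.023, 0.247, 0.969], [-0.094, 0.964, -0.248], [-0.995, -0.097, 0.001]]
contact_force: [-0.7, -3.9, 7.7]
width: 0.199
```

```bash
python3 - <<'E'
from h import *
shot('w15'); ana('w15',264,407,520,182)
E
```

```text
t 24.725 pos [ 0.5694 -0.0694  0.1223] F [-0.69 -3.89  7.65] M [-0.9   0.44 -0.03] w 0.199
[[-0.0234, 0.2472, 0.9687], [-0.0937, 0.9641, -0.2483], [-0.9953, -0.0966, 0.0006]] [-0.227  0.453  0.304  1.828 -0.047  0.898 -0.172]
w15 clip top 1115 1115 pitch 4.67 h at axis 0.1226 at -10mm 0.1218 sd 0.00058
w15 roller 1020 1018 pitch 3.44 h at axis 0.1179 at -10mm 0.1173 sd 0.00063
origin short of axis by (tip) 19.736173989358367 (seat) 19.695179068139417
```

View pics/c_w15.png

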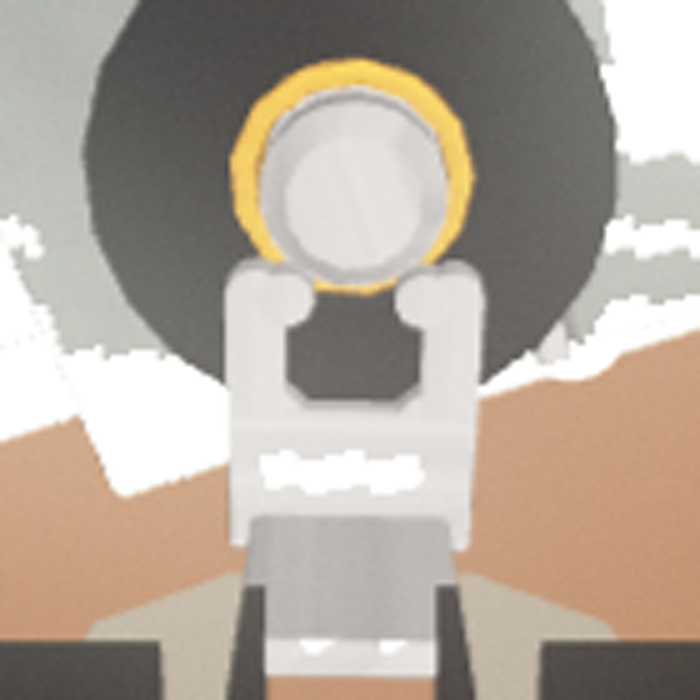

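>>> carry_out(moves=[-0.5,0,0,0,0,-1,15,-0.8,0,0,0,0,-2,15,-1,0.2,0,0,0,-3,15,-1.2,0.3,0,0,0,-4,15,-1.2,0.3,0,0,0,-4,15])

```text
time: 25.4
eef_pos: [0.5696, -0.0685, 0.1236]
ee_rot: [[-0.041, 0.244, 0.969], [-0.161, 0.955, -0.247], [-0.986, -0.166, 0.001]]
contact_force: [0.2, -3.3, 8.0]
width: 0.196
```

```bash
python3 - <<'E'
from h import *
shot('w16')
E
```

```text
t 25.4 pos [ 0.5696 -0.0685  0.1236] F [ 0.21 -3.25  8.03] M [-0.78  0.35 -0.  ] w 0.196
[[-0.0405, 0.2441, 0.9689], [-0.161, 0.9554, -0.2474], [-0.9861, -0.1661, 0.0006]] [-0.292  0.468  0.331  1.816  0.019  0.919 -0.253]
```

View pics/c_w16.png

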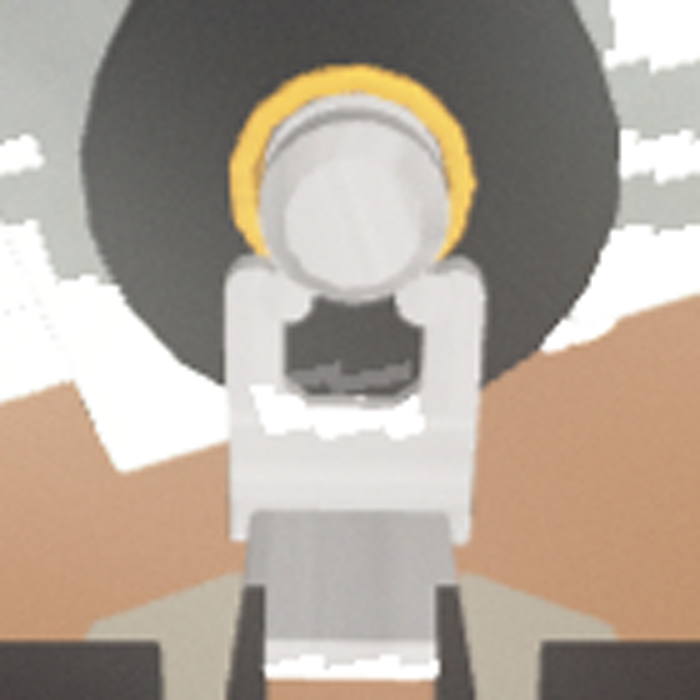

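```bash
python3 - <<'E'
from h import *
ana('w16',256,402,510,190)
w=load('w16')
P=np.array([pt(w,*un(x,y,214,130,5)) for x in range(310,400,5) for y in range(180,265,5)]);print('head top',np.median(P[:,2]))
E
```

```text
w16 clip top 1078 1078 pitch 2.19 h at axis 0.1214 at -10mm 0.121 sd 0.00057
w16 roller 1023 1022 pitch 2.44 h at axis 0.1175 at -10mm 0.1171 sd 0.00059
origin short of axis by (tip) 17.612112566175075 (seat) 18.104791911150205
head top 0.12997320447080923
```

>>> carry_out(moves=[-0.2,1,0,0,0,0,15,-0.3,2,0,0,0,0,15,-0.5,3,0,0,0,0,15,-0.5,3,0,0,0,0,15])

```text
time: 25.95
eef_pos: [0.5704, -0.0664, 0.124]
ee_rot: [[-0.04, 0.245, 0.969], [-0.161, 0.955, -0.248], [-0.986, -0.166, 0.001]]
contact_force: [-2.4, -3.9, 10.6]
width: 0.197
```

```bash
python3 - <<'E'
from h import *
shot('w17')
E
```

```text
t 25.95 pos [ 0.5704 -0.0664  0.124 ] F [-2.42 -3.93 10.63] M [-1.02  0.41 -0.04] w 0.197
[[-0.0402, 0.2451, 0.9687], [-0.1612, 0.9552, -0.2484], [-0.9861, -0.1661, 0.0011]] [-0.295  0.469  0.331  1.814  0.019  0.921 -0.258]
```

View pics/c_w17.png

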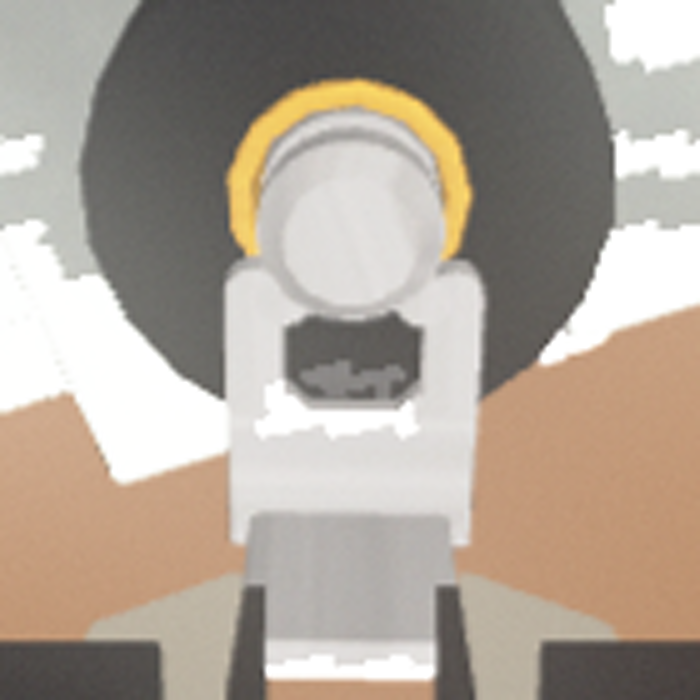

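```bash
python3 - <<'E'
from h import *
ana('w17',259,404,514,200)
E
```

```text
w17 clip top 1079 1077 pitch 1.55 h at axis 0.1213 at -10mm 0.1211 sd 0.00058
w17 roller 1023 1021 pitch 1.85 h at axis 0.1172 at -10mm 0.1169 sd 0.00061
origin short of axis by (tip) 15.863982760909845 (seat) 16.21765094629357
```

>>> carry_out(moves=[-0.4,1,0,0,0,0,15,-0.7,2,0,0,0,0,15,-0.9,3,0,0,0,0,15,-0.9,3,0,0,0,0,15])

```text
time: 26.5
eef_pos: [0.5714, -0.0634, 0.1245]
ee_rot: [[-0.04, 0.245, 0.969], [-0.161, 0.955, -0.248], [-0.986, -0.166, 0.001]]
contact_force: [-1.0, -3.6, 10.5]
width: 0.2
```

```bash
python3 - <<'E'
from h import *
shot('w18')
E
```

```text
t 26.5 pos [ 0.5714 -0.0634  0.1245] F [-1.04 -3.61 10.52] M [-1.16  0.38 -0.05] w 0.2
[[-0.0399, 0.2452, 0.9687], [-0.1612, 0.9551, -0.2484], [-0.9861, -0.1661, 0.0014]] [-0.299  0.469  0.33   1.811  0.019  0.923 -0.263]
```

View pics/c_w18.png

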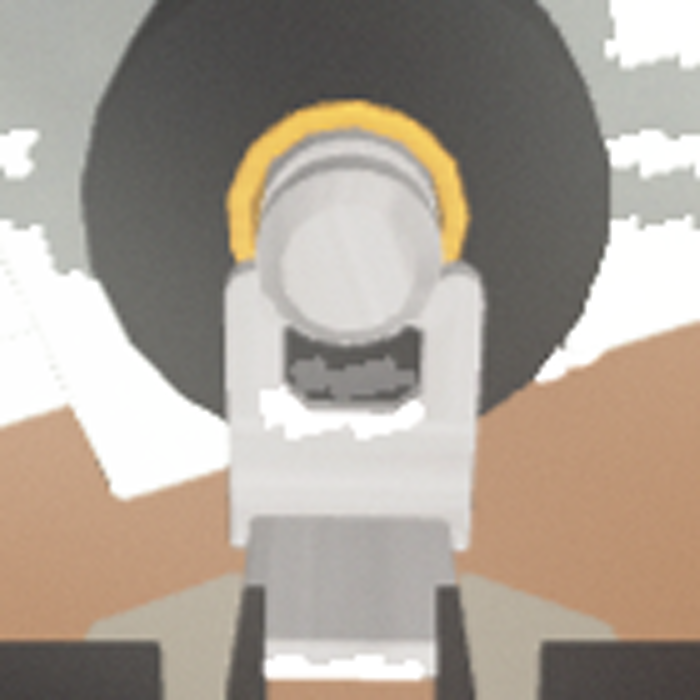

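>>> carry_out(moves=[-0.3,1,-0.2,0,0,0,15,-0.7,2,-0.3,0,0,0,15,-0.8,3,-0.3,0,0,0,15,-0.8,3,-0.3,0,0,0,15])

```text
time: 27.05
eef_pos: [0.5713, -0.0619, 0.1248]
ee_rot: [[-0.041, 0.246, 0.968], [-0.163, 0.955, -0.249], [-0.986, -0.168, 0.001]]
contact_force: [-1.7, -5.5, 11.3]
width: 0.195
```

```bash
python3 - <<'E'
from h import *
ana('w18',262,406,516,220)
shot('w19')
E
```

```text
w18 clip top 1081 1063 pitch 0.53 h at axis 0.121 at -10mm 0.1209 sd 0.00057
w18 roller 1019 1019 pitch 1.21 h at axis 0.117 at -10mm 0.1168 sd 0.0006
origin short of axis by (tip) 13.349313291037706 (seat) 13.547153450461298
t 27.05 pos [ 0.5713 -0.0619  0.1248] F [-1.72 -5.52 11.32] M [-1.7   0.53  0.01] w 0.195
[[-0.0409, 0.246, 0.9684], [-0.1628, 0.9546, -0.2494], [-0.9858, -0.1678, 0.001]] [-0.303  0.47   0.33   1.81   0.02   0.926 -0.268]
```

View pics/c_w19.png

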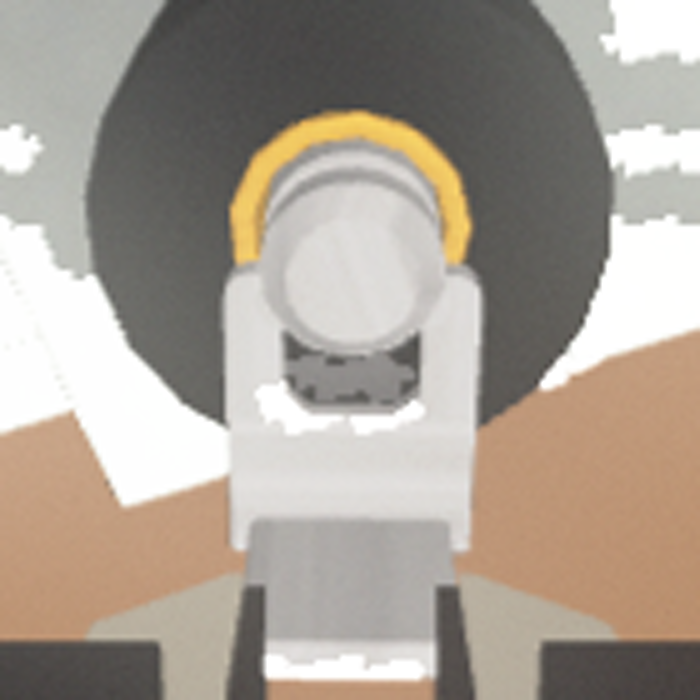

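>>> carry_out(moves=[-0.4,1,0,0,0,0,15,-0.7,2,0,0,0,0,15,-0.9,3,0,0,0,0,15,-0.9,3,0,0,0,0,15])

```text
time: 27.6
eef_pos: [0.572, -0.0583, 0.1248]
ee_rot: [[-0.041, 0.246, 0.968], [-0.162, 0.955, -0.249], [-0.986, -0.167, 0.0]]
contact_force: [-1.6, -5.8, 8.6]
width: 0.196
```

```bash
python3 - <<'E'
from h import *
ana('w19',264,408,518,230)
shot('w20')
E
```

```text
w19 clip top 1081 1051 pitch -0.04 h at axis 0.121 at -10mm 0.121 sd 0.00057
w19 roller 1023 1022 pitch 0.47 h at axis 0.1169 at -10mm 0.1169 sd 0.0006
origin short of axis by (tip) 12.159839719474261 (seat) 12.336182629758635
t 27.6 pos [ 0.572  -0.0583  0.1248] F [-1.55 -5.85  8.6 ] M [-1.4   0.49 -0.01] w 0.196
[[-0.0412, 0.2458, 0.9684], [-0.1621, 0.9548, -0.2492], [-0.9859, -0.1672, 0.0005]] [-0.307  0.471  0.329  1.808  0.019  0.928 -0.273]
```

View pics/c_w20.png

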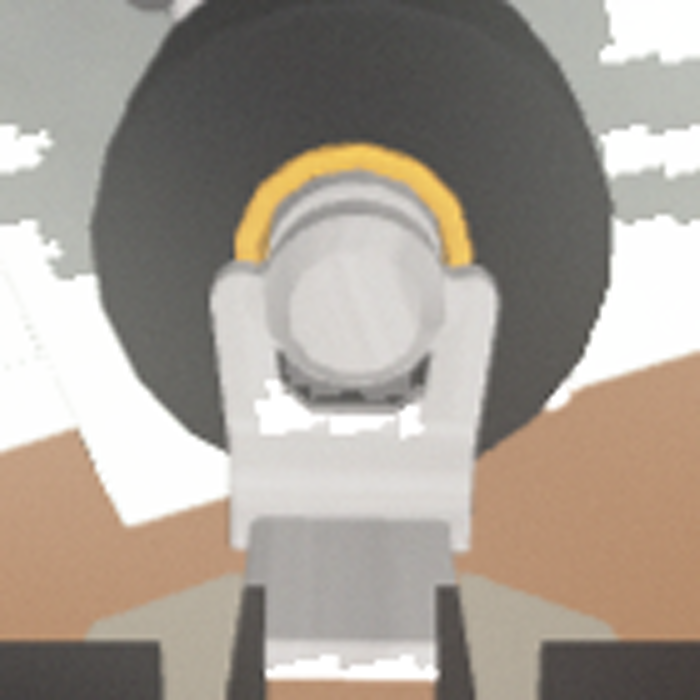

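>>> carry_out(moves=[-0.3,1,0,0,0,0,15,-0.5,2,0,0,0,0,15,-0.7,3,0,0,0,0,15,-0.7,3,0,0,0,0,15])

```text
time: 28.15
eef_pos: [0.5734, -0.0532, 0.1248]
ee_rot: [[-0.04, 0.245, 0.969], [-0.16, 0.956, -0.248], [-0.986, -0.165, 0.001]]
contact_force: [-1.1, -1.6, 7.2]
width: 0.195
```

```bash
python3 - <<'E'
from h import *
shot('w21')
E
```

```text
t 28.15 pos [ 0.5734 -0.0532  0.1248] F [-1.07 -1.61  7.22] M [-0.59  0.18 -0.02] w 0.195
[[-0.04, 0.2446, 0.9688], [-0.16, 0.9555, -0.2478], [-0.9863, -0.1649, 0.0009]] [-0.312  0.472  0.326  1.806  0.017  0.929 -0.277]
```

View pics/c_w21.png

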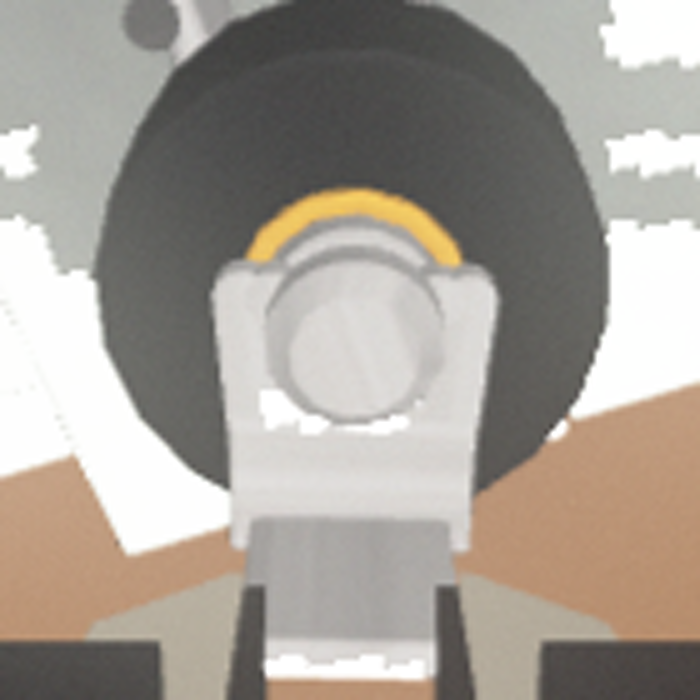

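>>> carry_out(moves=[-0.3,1,0,0,0,0,15,-0.5,2,0,0,0,0,15,-0.7,2.7,0,0,0,0,15,-0.7,2.7,0,0,0,0,15])

```text
time: 28.7
eef_pos: [0.5741, -0.0498, 0.1249]
ee_rot: [[-0.04, 0.244, 0.969], [-0.159, 0.956, -0.247], [-0.986, -0.164, 0.001]]
contact_force: [0.4, -1.5, 6.7]
width: 0.198
```

```bash
python3 - <<'E'
from h import *
shot('w22')
E
```

```text
t 28.7 pos [ 0.5741 -0.0498  0.1249] F [ 0.38 -1.54  6.69] M [-0.33  0.02  0.02] w 0.198
[[-0.0398, 0.244, 0.9689], [-0.1595, 0.9557, -0.2473], [-0.9864, -0.1643, 0.0009]] [-0.316  0.473  0.325  1.804  0.017  0.93  -0.282]
```

View pics/c_w22.png

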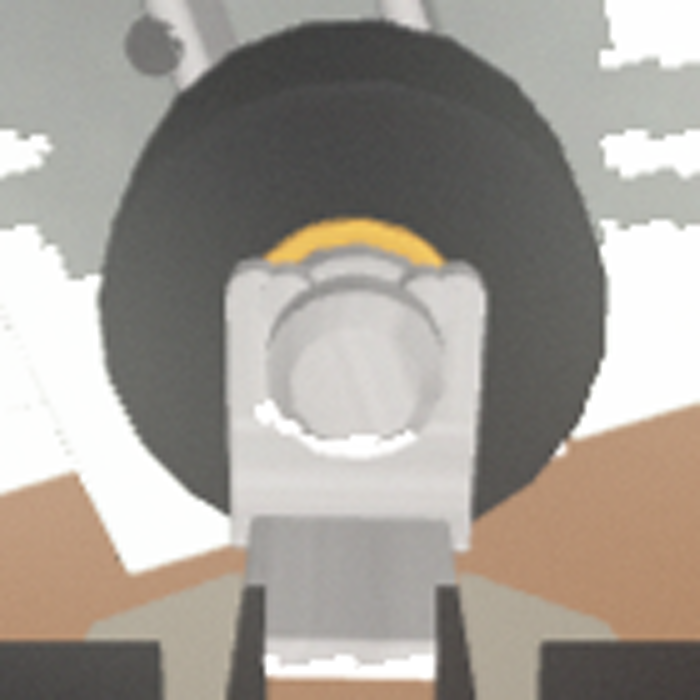

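>>> carry_out(moves=[-0.2,0.8,0,0,0,0,15,-0.3,1.5,0,0,0,0,15,-0.3,1.5,0,0,0,0,15])

```text
time: 29.12
eef_pos: [0.5743, -0.0489, 0.1249]
ee_rot: [[-0.04, 0.244, 0.969], [-0.16, 0.956, -0.248], [-0.986, -0.165, 0.001]]
contact_force: [-0.2, -1.5, 6.2]
width: 0.197
```

```bash
python3 - <<'E'
from h import *
shot('w23');s=sensors.state();print('axle ahead of TCP',1e3*(AX[1]-(np.array(s['eef_pos'])@R0)[1]))
E
```

```text
t 29.125 pos [ 0.5743 -0.0489  0.1249] F [-0.22 -1.47  6.24] M [-0.56  0.08 -0.02] w 0.197
[[-0.0403, 0.2444, 0.9688], [-0.1601, 0.9555, -0.2477], [-0.9863, -0.165, 0.0006]] [-0.318  0.473  0.325  1.803  0.017  0.932 -0.284]
axle ahead of TCP 27.61134023878224
```

View pics/c_w23.png

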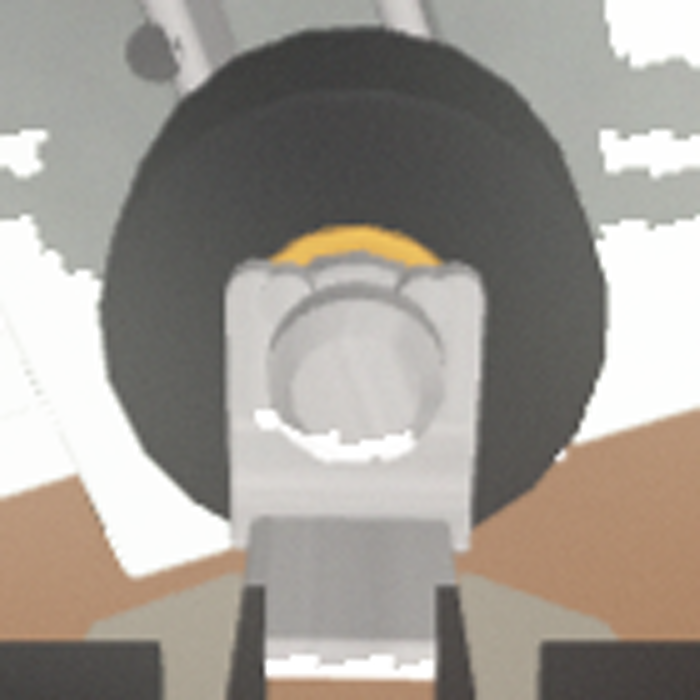

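>>> carry_out(moves=[-0.2,0.7,0,0,0,0,15,-0.3,1.4,0,0,0,0,15,-0.3,1.4,0,0,0,0,15])

```text
time: 29.55
eef_pos: [0.5743, -0.0487, 0.1249]
ee_rot: [[-0.041, 0.245, 0.969], [-0.161, 0.955, -0.248], [-0.986, -0.166, 0.0]]
contact_force: [-1.1, -4.6, 7.2]
width: 0.197
```

```bash
python3 - <<'E'
from h import *
shot('w24');s=sensors.state();print('axle ahead of TCP',1e3*(AX[1]-(np.array(s['eef_pos'])@R0)[1]))
E
```

```text
t 29.55 pos [ 0.5743 -0.0487  0.1249] F [-1.12 -4.56  7.18] M [-1.02  0.2  -0.  ] w 0.197
[[-0.0409, 0.245, 0.9687], [-0.1612, 0.9552, -0.2484], [-0.9861, -0.1663, 0.0004]] [-0.32   0.474  0.326  1.802  0.018  0.933 -0.286]
axle ahead of TCP 27.397471754066927
```

>>> carry_out(moves=[-0.1,0.6,0,0,0,0,15,-0.2,1.2,0,0,0,0,15,-0.2,1.2,0,0,0,0,15])

```text
time: 29.98
eef_pos: [0.5743, -0.0485, 0.125]
ee_rot: [[-0.041, 0.246, 0.968], [-0.162, 0.955, -0.249], [-0.986, -0.167, 0.0]]
contact_force: [-0.7, -5.6, 7.2]
width: 0.197
```

```bash
python3 - <<'E'
from h import *
shot('w25');s=sensors.state();print('axle ahead of TCP',1e3*(AX[1]-(np.array(s['eef_pos'])@R0)[1]))
E
```

```text
t 29.975 pos [ 0.5743 -0.0485  0.125 ] F [-0.69 -5.65  7.21] M [-1.41  0.25  0.04] w 0.197
[[-0.0415, 0.2456, 0.9685], [-0.1621, 0.9548, -0.2491], [-0.9859, -0.1673, 0.0002]] [-0.321  0.474  0.326  1.802  0.019  0.934 -0.288]
axle ahead of TCP 27.15383048127673
```

View pics/c_w25.png

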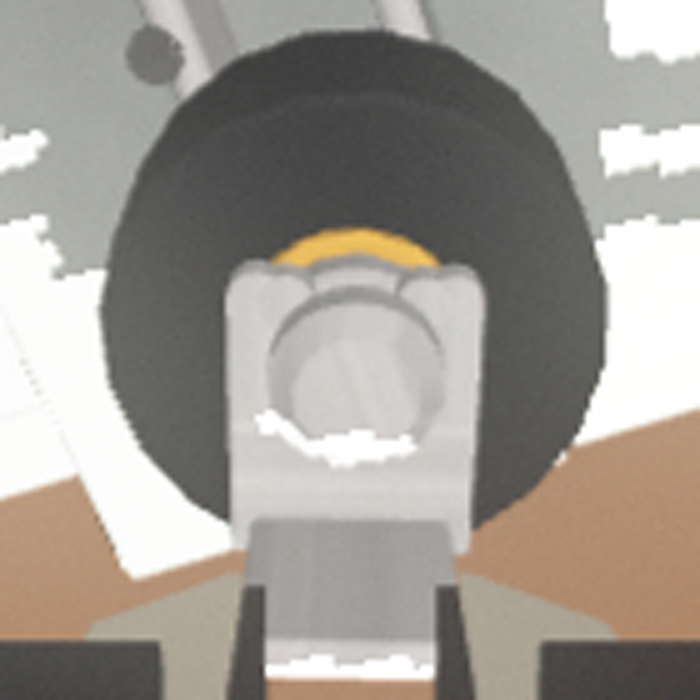

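>>> carry_out(moves=[-0.3,-1.2,0,0,0,0,15,-0.8,-2.2,0,0,0,0,15,-0.8,-2.2,0,0,0,0,15])

```text
time: 30.4
eef_pos: [0.5741, -0.0486, 0.1258]
ee_rot: [[-0.041, 0.244, 0.969], [-0.16, 0.955, -0.248], [-0.986, -0.165, 0.0]]
contact_force: [-0.3, -3.4, 4.3]
width: 0.197
```

>>> carry_out(moves=[-0.3,-0.7,0,0,0,0,15,-0.6,-1.3,0,0,0,0,15,-0.6,-1.3,0,0,0,0,15])

```text
time: 30.78
eef_pos: [0.5739, -0.0486, 0.1262]
ee_rot: [[-0.041, 0.244, 0.969], [-0.159, 0.956, -0.247], [-0.986, -0.164, -0.0]]
contact_force: [1.8, -0.5, -0.2]
width: 0.197
```

Forces are near zero, so I'm releasing, rising straight up, and backing off to look.

>>> carry_out(moves=[0,0,0,0,0,0,50,0,0,0,0,0,0,50,0,0,0,0,0,0,50,0,0,0,0,0,0,50,0,0,0,0,0,0,50])

```text
time: 31.4
eef_pos: [0.5737, -0.0493, 0.1265]
ee_rot: [[-0.041, 0.244, 0.969], [-0.16, 0.956, -0.248], [-0.986, -0.165, -0.0]]
contact_force: [0.7, 0.1, -0.7]
width: 0.548
```

>>> carry_out(moves=[-15,-2,0,0,0,0,50,-40,-6,0,0,0,0,50,-70,-11,0,0,0,0,50,-70,-50,0,0,0,9.5,50,-70,-60,0,0,0,9.5,50,-70,-60,0,0,0,9.5,50])

```text
time: 32.15
eef_pos: [0.5618, -0.0978, 0.2068]
ee_rot: [[0.001, 0.252, 0.968], [-0.001, 0.968, -0.252], [-1.0, -0.0, 0.001]]
contact_force: [0.1, 0.8, -0.2]
width: 0.543
```

```bash
python3 - <<'E'
from h import *
s=st(); cap('wrist','w30'); cap('side','s30'); crop('s30',230,150,330,250,6,'c_s30'); crop('w30',214,40,354,180,5,'c_w30')
E
```

```text
t 32.15 pos [ 0.5618 -0.0978  0.2068] F [ 0.09  0.79 -0.24] M [-0.06  0.13  0.02] w 0.543
[[0.0014, 0.2521, 0.9677], [-0.0005, 0.9677, -0.2521], [-1.0, -0.0002, 0.0015]] [-0.138  0.333  0.326  1.778 -0.121  1.049 -0.023]
```

View pics/c_w30.png

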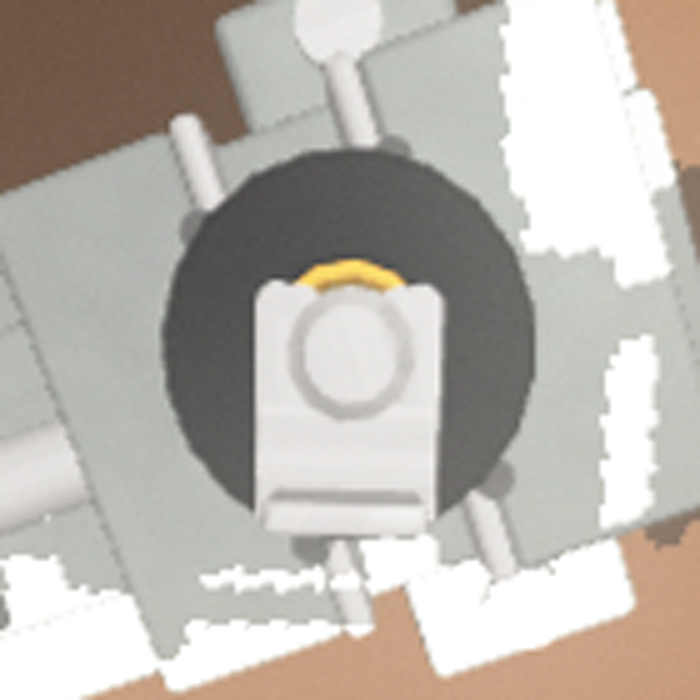

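View pics/c_s30.png

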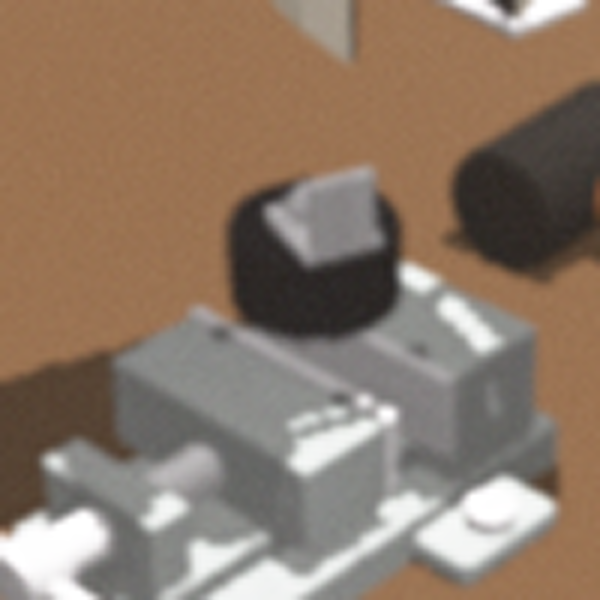

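```bash
python3 - <<'E'
from h import *
w=load('w30')
c=lambda x,y:un(x,y,214,40,5)
L=lambda p:(p@R0-AX)*1e3
ex=[(287+.5)/5-.5+214,(413+.5)/5-.5+214,(288+.5)/5-.5+40,(418+.5)/5-.5+40]
h=fitc(w,[(.01,ex,0)],[.58,-.022,.127],.1275)
A=L(np.r_[h[0],.1275]);print('head',A,h[1])
P=lambda q,z:L(pt(w,*c(*q),z))-A
print('tip (10.3)',P((272,282),.122)[1:],P((425,285),.122)[1:],'tab front top(-21)',P((345,502),.148)[1:],'tab rear top(-26)',P((345,534),.148)[1:],'edges',P((255,400),.122)[2],P((442,400),.122)[2])
pl=plane(w,[c(x,y) for x in list(range(262,285,4))+list(range(418,436,4)) for y in range(310,480,4)],'clip top')
plane(w,[c(x,y) for x in list(range(190,240,5))+list(range(460,515,5)) for y in range(290,400,5)],'roller')
print('head top',np.median([pt(w,*c(x,y))[2] for x in range(320,380,4) for y in range(325,385,4)]))
E
```

```text
head [ 3.5        -0.20780859 -0.01568991] [-0.49  0.49 -0.68  0.72]
tip (10.3) [ 10.70858784 -11.96576985] [10.15972774 11.62683634] tab front top(-21) [-20.62417975  -0.85053639] tab rear top(-26) [-25.1725769   -0.87697165] edges -14.967354197379711 14.443800933488404
clip top 472 472 pitch -1.16 h at axis 0.1219 at -10mm 0.1221 sd 0.00072
roller 462 462 pitch -0.56 h at axis 0.1181 at -10mm 0.1182 sd 0.00069
head top 0.1300766915943553
```

```bash
python3 -c "
from h import *
print(ticket.finish_job()); st()"
```

```text
the job is handed in; nothing more can be done
None
the job is handed in; nothing more can be done
```

The roller is on the axle and the clip is snapped into the groove. I let go, moved the arm clear and handed the job in at about 32 s of the 72 s allowed.

**Roller:** It slid down over the head with no vertical force felt. After release it stood level on its spring.

**Clip:** My first press, level and off-centre, tilted the roller and twisted the clip in the grip, and at one point the clip may have touched the head lightly. I backed off, pitched the tool about 9.5° mouth-down, pressed to the shoulder and pushed in steps. The arms visibly spread, then closed again. Pushing further only raised the force, with almost no movement.

**Forces:** I only read the wrist force at the end of each move. The highest readings were about 11 N downwards and 6 N sideways, with the roller limit at 20 N and the axle limit at 25 N. Any brief peaks between readings were not recorded.

**Last checks, after release:**
- **Clip position:** The arm tips measured 10.2 to 10.7 mm past the centre line (10.3 expected) and the tab −20.6 and −25.2 mm (−21 and −26 expected). That puts the clip home to within about 0.8 mm.
- **Heights:** The clip's top face sits right under the head and the roller lies against its underside.
- **Disagreements:** The depth camera put the head about 1 mm lower than the stated range, so I relied on relative heights. The top camera also differed from the wrist camera by 1 to 2 mm, so I used the wrist camera. The depth readings also showed the clip about 1° mouth-down.
- **Socket, tin and mallet:** The arm was never sent near any of them. I took no final picture specifically to check them.

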